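# Assemble a cascade impactor stage by stage

### The job

Assemble the particle impactor on its base from the bottom up: the fine stage (many tiny jet holes) first, then the middle stage (six jets), then the coarse stage (one big jet), and the inlet head with its tube last, each upright and fully seated in the one below before the next goes on. Lower the parts into place rather than dropping them, do not tip any of them over, and leave the other things on the bench where they are.

Things in the scene. Friction and masses are not known exactly. Their poses are not given: they have to be found in the camera images.
- base: Base fixed to the bench: steel foot disc, diameter 100 mm, 8 thick; round body, diameter 58, top at 45; hose barb low at its +x side. Socket in the top: diameter 49, 7 deep, grey screen as floor. Origin: centre of underside, z up. All joints alike: a spigot enters the socket below with 2 play all round, its shoulder rests on the rim; the fine stage's origin seats 39 above the base's.
- fine_stage: Round, matt aluminium, diameter 58 mm, standing on a chamfered spigot, diameter 45, 6 long. Origin: centre of its underside, z up. Socket in its top: diameter 49, 7 deep. Total height 30 (wall from 6 up to 30), about 120 g. Shortest stage; one groove round the wall; socket floor with 43 tiny dark jet holes, diameter 2.6. The next part's origin seats 24 above this one's.
- middle_stage: Round, matt aluminium, diameter 58 mm, standing on a chamfered spigot, diameter 45, 6 long. Origin: centre of its underside, z up. Socket in its top: diameter 49, 7 deep. Total height 36 (wall from 6 up to 36), about 140 g. Two grooves round the wall; six dark jet holes, diameter 8.4, in a ring on the socket floor. The next part's origin seats 30 above this one's.
- coarse_stage: Round, matt aluminium, diameter 58 mm, standing on a chamfered spigot, diameter 45, 6 long. Origin: centre of its underside, z up. Socket in its top: diameter 49, 7 deep. Total height 42 (wall from 6 up to 42), about 160 g. Tallest stage; three grooves round the wall; one dark jet hole, diameter 20, in the middle of the socket floor. The next part's origin seats 36 above this one's.
- inlet_head: Round, matt aluminium, diameter 58 mm, standing on a chamfered spigot, diameter 45, 6 long. Origin: centre of its underside, z up. No socket: rim from 6 to 18 above the origin, a cone from 18 to 32, then an upright tube, diameter 20, from 32 to 68 (its top), to grip it by. About 130 g.
- filter_dish: Bystander: flat closed clear filter dish, diameter 55, 11 high, white filter in it; origin at the centre of its underside. Leave alone.
- union: Bystander: small upright brass tube fitting, diameter 22, 28 high; origin at the centre of its underside. Leave alone.
- vial: Bystander: small upright amber glass vial with white cap, diameter 24, 32 high; origin at the centre of its underside. Leave alone.
- screwdriver: Bystander: lying screwdriver with black handle, 180 long, along its own x. Leave alone.
- wrench: Bystander: lying steel wrench, 150 long, along its own x. Leave alone.
Mind the look-alikes: they are no part of the job. What is shaped like the base but orange or turquoise is not meant.

How it is judged:
By the outcome, as a careful person would: the job done as asked, in the order asked, and still so for the second after the job is handed in, with the robot touching nothing.
It also fails if it takes over 99 s, if anything falls off the work surface, if the arm or the gripper's body presses on something with over 40 N, if the wrist force passes 120 N, or if a joint passes its speed limit or range.

### The arm

A 7-joint arm with a two-finger parallel gripper is mounted at the origin on the work surface. World frame = base frame: x ahead of the robot, y to its left, z up, the work surface at z = 0. Lengths are in m, angles in rad, forces in N, time in s.
With the tool pointing down it reaches from about 0.4 to 0.85 m from the base axis. Payload 4.5 kg.
Tool frame: the origin (TCP) lies on the centre line of the jaws, within the pads' length; the fingertips stand r.tcp_to_tips ahead of it and the grasp point (between the pads) lies 11 mm behind it (r.tcp_to_tips is the distance from the TCP to the fingertips, in m); y points along the fingers, x is the direction in which the jaws open and shut, and the axes are right-handed (so a half turn about y gives the same grasp; the last joint's range is limited). The gripper opens to 88 mm and grips with 3 to 60 N. Pads are 18 mm wide; open, the fingers measure 123 mm over their backs; the gripper's body (75 mm by 187 mm) begins 45 mm behind the grasp point.
Start: joints at [1.293, 0.689, -0.195, 1.565, 0.157, 0.902, -0.215], TCP at [0.192, -0.595, 0.247] pointing down, gripper open.
Joint ranges: [-3.01, 3.01], [-0.46, 2.08], [-1.47, 1.51], [0.13, 2.56], [-1, 4.14], [0.04, 2.09], [-2.66, 2.66]. Speed limits (rad/s): [2.57, 2.57, 3.14, 3.14, 3.14, 3.14, 3.14].

### API

Orientations are given as a unit quaternion [x, y, z, w].
In Python, from plant import r gives the robot as it stands. The module is installed in compiled form; this text tells all that it offers.
- The arm moves only by the shell command python3 -m inch 'ROWS' [OPENING] [FORCE]. ROWS is text: rows parted by semicolons, each of 4 numbers parted by spaces: the shift along the tool's x, y, z in mm, then the turn about the tool's y in degrees. In form: x y z spin; .... A call has 1 to 10 rows; each row is the pose to reach, as a shift and turn from the pose commanded when the call began, along the tool's axes at that moment; what a row does not reach only later rows make up. A row lasts 1/10 s, in which the tool goes at most 50 mm and 8.59 degrees, less where a joint would pass 70% of its speed; a pose out of reach is approached as far as the arm can. A call with a gripper value outside its range is refused whole. OPENING is the gripper command: -1 is shut, 1 is fully open, values between are in proportion, set as the call begins (- or left out, the last holds). The fingers move at their own pace and stop on an object; FORCE is the grip in N (left out, the last holds). Time passes only in rows, so rows that repeat a pose let the fingers close. It gives the time, the measured TCP pose, the force and the opening at its end, in the units of the state.
- r.get_state(): the state, without advancing time (a new reading comes with each control period).
- r.snapshot(name): name is "side" or "top"; returns a dict with "frame" (384x512x3 uint8, red, green, blue), "intrinsics" (3x3 intrinsics, pixels), "R" (3x3) and "t" (3): a world point X has camera coordinates R X + t. Camera axes: x right, y down, z forward; pixel columns grow to the right and rows downward; lengths in m; the calibration is good to about 2 mm. A picture is of the moment at which its call begins. There is no depth.
- r.finish_job(): hands the job in, once; it reports no verdict.
Trained networks look in the newest picture that a camera, given by its name, has taken for a name from the list of things; names that differ only in an ending like _2 or _b are one class to them, and where a whole thing is asked for, a point or a joint stands for the part that bears it (a point fixed in the world has none). Each returns a list of dicts, best first, with "p" (0 to 1); they miss things now and then, are a little off and sometimes report something else, mostly with a low value. They report only what shows in the picture. A call takes as long as a camera call. They do not tell look-alikes from the thing itself.
- r.trace(camera, name): "region" (384x512 bool, what is visible of it) and "centre" ([row, column] in pixels, amid what is visible of it).
- r.tip_of(camera, name): "centre" ([row, column] in pixels: a listed point, or the origin of a listed thing).
The state is a dict: "clock": time; "q": joint angles; "qd": joint speeds; "joint_torque": joint torques, N m; "tool_pos": TCP position; "eef_rot": TCP orientation; "contact_force": force on the tool from outside, world axes, zero at the start; "moment": the same for the moment, N m; "opening": opening from 0.0 (shut) to 1.0 (fully open).
Only numpy, scipy, OpenCV 4.12 (cv2) and the standard library are available. Lean on these libraries where they do the work, as an engineer would, in place of code of your own. Each camera call takes 0.05 s, during which the arm holds its last target.

## Working session

There is one attempt and no reset: what is moved stays moved. The work goes in short steps, Python scripts to look and compute and a shell command to move; the robot and the scene stay as the last step left them, time stands still between calls to the robot, and variables do not carry over. Pictures are saved under pics/ and viewed, and the job is handed in when it is done.

```bash
mkdir -p pics; ls
python3 - <<'E'
from plant import r
import cv2
print(r.get_state(), r.tcp_to_tips)
for n in ("side","top"):
    s=r.snapshot(n); cv2.imwrite(f"pics/{n}0.png",cv2.cvtColor(s["frame"],cv2.COLOR_RGB2BGR))
    print(n,s["intrinsics"],s["R"],s["t"])
E
```

```text
pics
{'clock': 0.0, 'q': array([ 1.29278215,  0.68997985, -0.19453225,  1.56634458,  0.1572693 ,
        0.90252049, -0.21511808]), 'qd': array([-0.00217519,  0.00258411,  0.00062257, -0.00076702,  0.00169291,
       -0.00134642,  0.00026176]), 'joint_torque': array([ 1.30029157e-04, -5.27564907e+01, -1.26723614e+00, -1.53429902e+01,
       -5.27932984e-02,  6.50344271e-03,  1.67278654e-04]), 'tool_pos': array([ 0.19151695, -0.59427356,  0.24591293]), 'eef_rot': array([-0.57122871,  0.41683279, -0.41572657,  0.57194371]), 'contact_force': array([-0.35173299, -0.48941129,  0.49079084]), 'moment': array([-0.06607131, -0.04020676,  0.05075642]), 'opening': 0.9982187464192744} 0.008
side [[485.92108316   0.         255.16857288]
 [  0.         485.92108316 194.16141112]
 [  0.           0.           1.        ]] [[-0.74422767 -0.66774075 -0.01573102]
 [-0.34860532  0.40841082 -0.84360828]
 [ 0.56973634 -0.62235271 -0.53672861]] [0.43741267 0.24401233 0.72354131]
top [[442.78828472   0.         255.5160027 ]
 [  0.         442.78828472 180.46267802]
 [  0.           0.           1.        ]] [[-0.06731646 -0.9977228   0.00420843]
 [-0.97713225  0.06507336 -0.20243028]
 [ 0.20169545 -0.01773909 -0.97928763]] [0.01932605 0.58135204 0.98069048]
```

View pics/side0.png

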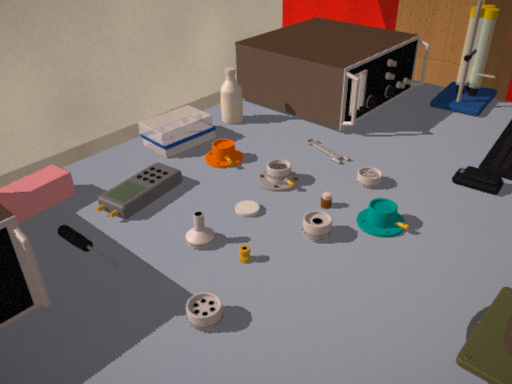

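View pics/top0.png

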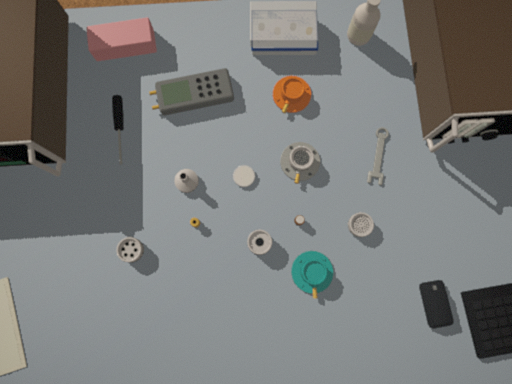

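```bash
cat > h.py <<'E'
import numpy as np, cv2
from scipy.spatial.transform import Rotation as Ro
from scipy.optimize import minimize, least_squares
from plant import r
def proj(s,X):
    X=np.atleast_2d(X); c=X@s["R"].T+s["t"]; p=c@s["intrinsics"].T
    return p[:,:2]/p[:,2:]
def ray(s,uv,z):
    d=s["R"].T@np.linalg.solve(s["intrinsics"],[uv[0],uv[1],1.]); o=-s["R"].T@s["t"]
    return o+d*(z-o[2])/d[2]
def circ(rad,z,n=40):
    a=np.linspace(0,2*np.pi,n,endpoint=False); return np.c_[rad*np.cos(a),rad*np.sin(a),0*a+z]
# convex pieces: lists of (rad,z)
M={"fine_stage":[[(22.5,0),(29,6),(29,30)]],"middle_stage":[[(22.5,0),(29,6),(29,36)]],"coarse_stage":[[(22.5,0),(29,6),(29,42)]],
 "inlet_head":[[(22.5,0),(29,6),(29,18),(10,32)],[(10,32),(10,68)]],
 "base":[[(50,0),(50,8)],[(29,8),(29,45)]]}
M["base_body"]=M["base"]
UP=4
def mask(s,name,pos):
    m=np.zeros((384*UP,512*UP),np.uint8)
    for pc in M[name]:
        P=np.vstack([circ(a/1e3,z/1e3) for a,z in pc])+pos
        h=cv2.convexHull(((proj(s,P)+.5)*UP).astype(np.float32))
        cv2.fillConvexPoly(m,np.round(h).astype(np.int32),1)
    return cv2.resize(m.astype(np.float32),(512,384),interpolation=cv2.INTER_AREA)
def fit(s,name,reg,p0,z=0.):
    reg=reg.astype(np.float32)
    f=lambda p:np.abs(mask(s,name,np.array([p[0]/1e3,p[1]/1e3,z]))-reg).sum()
    x0=np.array(p0[:2])*1e3
    b=minimize(f,x0,method="Nelder-Mead",options=dict(initial_simplex=[x0,x0+[8,0],x0+[0,8]],xatol=.05,fatol=.1))
    return b.x, b.fun/reg.sum()
def save(name,s):
    cv2.imwrite(f"pics/{name}.png",cv2.cvtColor(s["frame"],cv2.COLOR_RGB2BGR))
def st():
    s=r.get_state(); R=Ro.from_quat(s["eef_rot"]).as_matrix(); return s,R
E
python3 - <<'E'
from h import *
s,R=st(); print(np.round(R,3))
np.set_printoptions(precision=1,suppress=True)
S={n:r.snapshot(n) for n in("side","top")}
for n in M:
    if n=="base_body":continue
    for c in S:
        for d in r.trace(c,n)[:3]:
            uv=d["centre"][::-1]; p0=ray(S[c],uv,.02)
            x,e=fit(S[c],n,d["region"],p0)
            print(n,c,round(d["p"],2),np.array(uv),d["region"].sum(),"fit",x,"err",round(e,3))
        for d in r.tip_of(c,n)[:3]: print("   tip",round(d["p"],2),1e3*ray(S[c],d["centre"][::-1],0)[:2])
for n in("filter_dish","union","vial","screwdriver","wrench"):
    for d in r.trace("top",n)[:1]: print(n,round(d["p"],2),1e3*ray(S["top"],d["centre"][::-1],.01)[:2])
print(r.get_state()["clock"])
E
```

```text
[[ 0.307 -0.001  0.952]
 [-0.952  0.001  0.307]
 [-0.002 -1.    -0.   ]]
fine_stage side 0.92 [366.8 177.3] 466 fit [ 465.2 -266.6] err 0.056
   tip 0.88 [ 458.5 -261.4]
   tip 0.56 [594.1  16.8]
fine_stage top 0.64 [363.  222.3] 457 fit [ 465.  -262.9] err 0.158
fine_stage top 0.4 [131.8 250.8] 548 fit [444.2 287.2] err 0.052
   tip 0.78 [ 468.6 -272.3]
middle_stage side 0.9 [203.9 309.9] 1185 fit [442.2 285.6] err 0.046
   tip 0.72 [446.3 284.7]
middle_stage top 0.97 [131.7 251.1] 555 fit [444.2 286. ] err 0.048
   tip 0.68 [438.7 287.5]
coarse_stage side 0.81 [315.8 224.3] 771 fit [438.9 -20.3] err 0.078
coarse_stage side 0.64 [332.1 151.4] 328 fit [ 595.  -301.7] err 1.28
   tip 0.92 [446.8 -25.6]
coarse_stage top 0.66 [254.7 245.4] 506 fit [440.9 -19.2] err 0.047
   tip 0.58 [434.9  -9.9]
inlet_head side 0.61 [200.9 230.7] 735 fit [601.5 147.7] err 0.078
   tip 0.92 [610.3 138.1]
   tip 0.57 [760.7 308.7]
inlet_head top 0.77 [187.7 182.9] 449 fit [602.5 149.3] err 0.058
   tip 0.72 [595.6 144.3]
   tip 0.56 [605.1  12.8]
base side 0.83 [281.6 178.4] 982 fit [ 634.5 -136.3] err 0.06
base side 0.65 [221.2 157.3] 813 fit [ 814.1 -129.5] err 0.058
base side 0.6 [381.6 223.4] 1470 fit [ 361.6 -140.5] err 0.047
   tip 0.91 [ 633.7 -143.3]
   tip 0.8 [ 354.9 -125.4]
   tip 0.69 [ 824.2 -138.7]
base top 0.94 [292.4  94.5] 1116 fit [ 814.8 -128.2] err 0.051
base top 0.76 [298.8 162.4] 1243 fit [ 636.4 -133.6] err 0.042
base top 0.62 [312.7 272.5] 1425 fit [ 363.3 -138.5] err 0.046
   tip 0.76 [ 631.5 -135.8]
   tip 0.64 [ 360.1 -139.4]
   tip 0.56 [ 805.2 -129.3]
filter_dish 0.66 [598.1   7.8]
vial 0.61 [ 487.2 -113.8]
screwdriver 0.8 [789.2 315.2]
1.45
```

```bash
cat >> h.py <<'E'
def go(x,y,z):
    s,R=st(); d=R.T@(np.array([x,y,z])-s["tool_pos"]*1e3)
    print("shift",np.round(d,1),"pos",np.round(s["tool_pos"]*1e3,1),"F",np.round(s["contact_force"],1),"op",round(s["opening"],3),"t",round(s["clock"],2))
E
python3 - <<'E'
from h import *
go(465.2,-266,120)
S=r.snapshot("top"); im=cv2.resize(S["frame"][180:300,200:420],None,fx=3.5,fy=3.5,interpolation=cv2.INTER_CUBIC)
cv2.imwrite("pics/t1.png",im[:,:,::-1])
E
```

```text
shift [-229.1  126.7  361.1] pos [ 191.8 -594.9  246.7] F [1.5 0.5 0.6] op 1.001 t 1.45
```

View pics/t1.png

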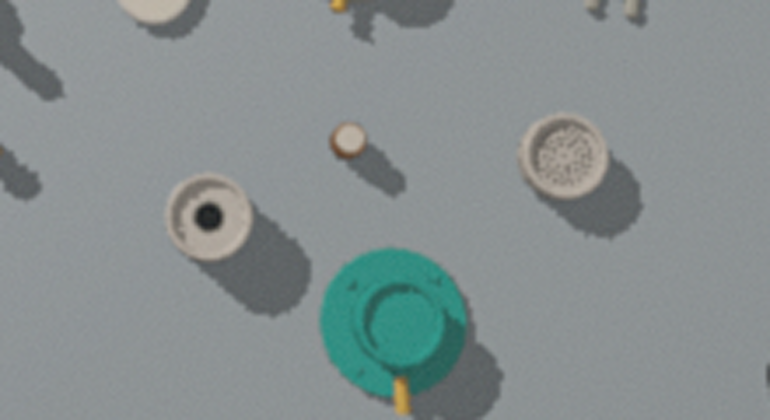

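The enlarged top view shows the fine stage (many holes) at about column 361, row 224. The coarse stage (one hole) is at about (259, 242), and the turquoise decoy is below it.

```bash
python3 -m inch '-26 14 41 0;-52 28 82 0;-78 43 123 0;-104 57 164 0;-130 72 205 0;-156 86 246 0;-182 100 287 0;-208 114 328 0;-229 127 361 0;-229 127 361 0' 1 25
python3 - <<'E'
from h import *
go(465.2,-266,17)
S=r.snapshot("top"); save("top1",S)
E
```

```text
clock: 2.5
tool_pos: [0.4703, -0.2582, 0.1183]
eef_rot: [-0.572, 0.413, -0.412, 0.576]
contact_force: [-1.1, -0.6, 0.5]
opening: 0.997
shift [  6.2 101.3  -7.7] pos [ 470.3 -258.2  118.3] F [-1.1 -0.6  0.5] op 0.997 t 2.5
```

View pics/top1.png

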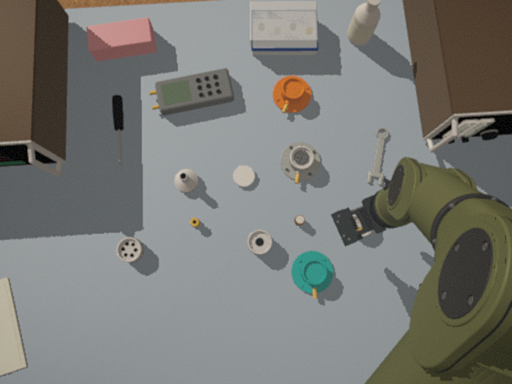

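```bash
python3 -m inch '0 20 0 0;0 40 0 0;0 40 0 0'
python3 - <<'E'
from h import *
go(465.2,-266,17)
E
```

```text
clock: 2.85
tool_pos: [0.4631, -0.267, 0.0783]
eef_rot: [0.572, -0.418, 0.416, -0.571]
contact_force: [-0.8, 0.8, 0.5]
opening: 0.998
shift [-0.2 61.3  2.5] pos [ 463.1 -267.    78.3] F [-0.8  0.8  0.5] op 0.998 t 2.85
```

```bash
python3 -m inch '0 25 2 0;0 50 2 0;0 61 2 0;0 61 2 0'; python3 -m inch '0 0 0 0;0 0 0 0;0 0 0 0;0 0 0 0;0 0 0 0;0 0 0 0' -1 30;  python3 - <<'E'
from h import *
go(635.5,-135,150)
E
```

```text
clock: 3.25
tool_pos: [0.4661, -0.2661, 0.0183]
eef_rot: [0.572, -0.417, 0.416, -0.571]
contact_force: [-0.3, 0.4, 0.8]
opening: 1.0
clock: 3.85
tool_pos: [0.4671, -0.2651, 0.0194]
eef_rot: [-0.572, 0.416, -0.416, 0.572]
contact_force: [0.2, 1.6, 6.4]
opening: 0.653
shift [ -72.  -130.5  200.3] pos [ 467.1 -265.1   19.4] F [0.2 1.6 6.4] op 0.653 t 3.85
```

```bash
python3 -m inch '0 -25 0 0;0 -60 0 0;-15 -90 40 0;-30 -100 80 0;-45 -100 120 0;-60 -100 160 0;-68 -100 190 0;-72 -100 200 0;-72 -100 200 0;-72 -100 200 0';  python3 - <<'E'
from h import *
go(635.5,-135,110)
for n in("side","top"):
    S=r.snapshot(n); save(n+"2",S)
E
```

```text
clock: 4.85
tool_pos: [0.6333, -0.1376, 0.1183]
eef_rot: [0.572, -0.417, 0.416, -0.57]
contact_force: [-0.4, -0.0, -1.4]
opening: 0.651
shift [-1.8  8.3  2.9] pos [ 633.3 -137.6  118.3] F [-0.4 -0.  -1.4] op 0.651 t 4.85
```

View pics/side2.png

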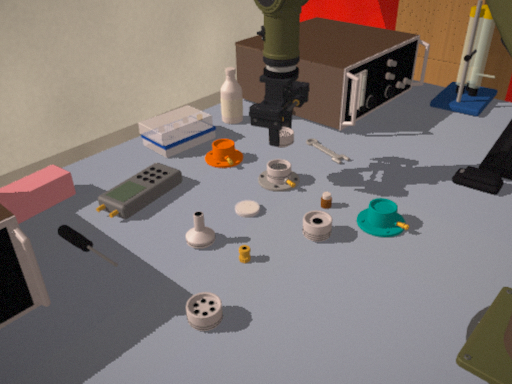

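View pics/top2.png

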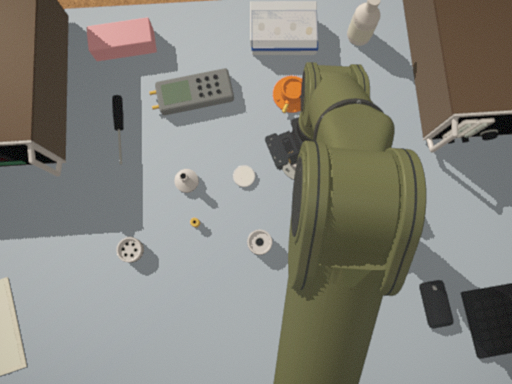

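Run:
```python
from h import *
P=[]
for i in range(3):
    S=r.snapshot("side"); P.append(st()[0]["tool_pos"])
print(np.array(P)*1e3)
im=S["frame"].copy()
im=cv2.resize(im[60:200,220:340],None,fx=5,fy=5,interpolation=cv2.INTER_CUBIC)
cv2.imwrite("pics/z2.png",im[:,:,::-1])
```

```text
[[ 633.59317129 -137.93551031  118.64640302]
 [ 633.92319498 -137.5478087   118.72859881]
 [ 634.26672547 -137.18213834  118.79946545]]
```

View pics/z2.png

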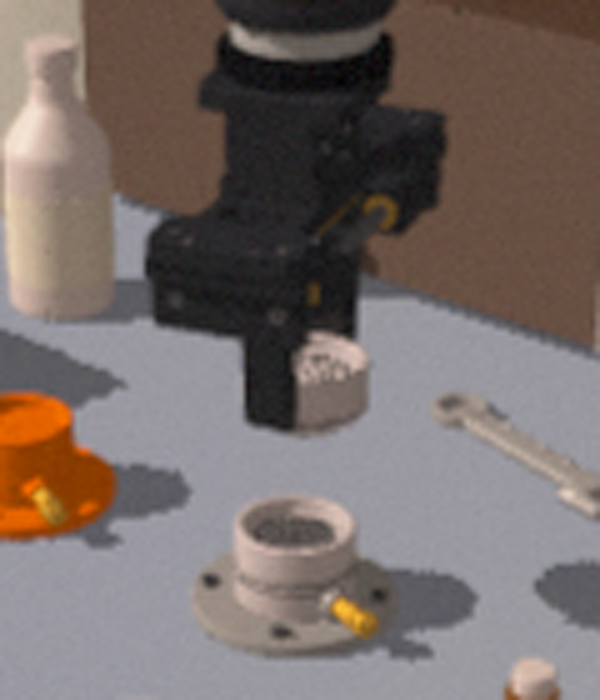

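```bash
python3 -m inch '0 0 0 8;0 0 0 16;0 0 0 24;0 0 0 32;0 0 0 40;0 0 0 48;0 0 0 56;0 0 0 64;0 0 0 64;0 0 0 64';  python3 - <<'E'
from h import *
go(635.5,-135,110)
S=r.snapshot("side");S=r.snapshot("side")
s,R=st();print(s["q"],s["tool_pos"]);print(R.round(3))
t=s["tool_pos"]
im=S["frame"]
for d in r.trace("side","fine_stage"):
    print(d["p"],d["centre"],d["region"].sum(),fit(S,"fine_stage",d["region"],t,t[2]-.019))
im=cv2.resize(im[60:200,220:340],None,fx=5,fy=5,interpolation=cv2.INTER_CUBIC)
cv2.imwrite("pics/z3.png",im[:,:,::-1])
E
```

```text
clock: 6.1
tool_pos: [0.635, -0.1359, 0.1187]
eef_rot: [0.265, -0.656, 0.656, -0.265]
contact_force: [0.5, 0.8, -1.6]
opening: 0.65
shift [-1.   8.7 -0.3] pos [ 635.  -135.9  118.7] F [ 0.5  0.8 -1.6] op 0.65 t 6.1
[-1.72238369e-03  8.98768957e-01  2.70030275e-01  1.60111647e+00
 -3.35434690e-01  6.87741601e-01 -1.94194811e+00] [ 0.6351346  -0.13581888  0.11877728]
[[-0.72   0.     0.694]
 [-0.694  0.    -0.72 ]
 [-0.    -1.    -0.   ]]
0.79 [137.0, 277.7] 449 (array([ 633.98483914, -136.51754146]), np.float64(0.09799554565701558))
```

View pics/z3.png

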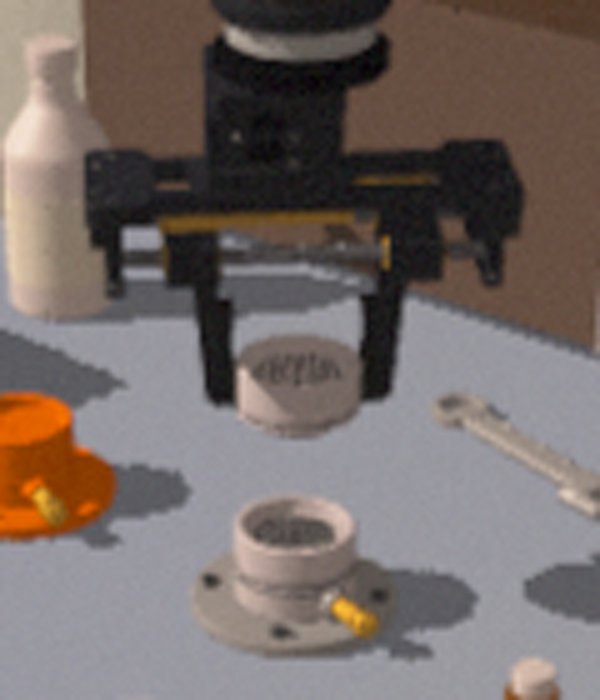

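The held fine stage sits at about pixel (280, 136), nearly straight above the base body at about (279, 172). The fit puts it within about 0.5 mm, so I'll lower it.

```bash
python3 -m inch '-0.5 20 0.2 0;-0.5 40 0.2 0;-0.5 49 0.2 0;-0.5 49 0.2 0;-0.5 49 0.2 0';  python3 - <<'E'
from h import *
S=r.snapshot("side")
go(634.5,-136.3,58)
s,R=st()
t=s["tool_pos"]
im=S["frame"]
for d in r.trace("side","fine_stage"):
    print(d["p"],d["centre"],d["region"].sum(),fit(S,"fine_stage",d["region"],t,t[2]-.019))
im=cv2.resize(im[60:200,220:340],None,fx=5,fy=5,interpolation=cv2.INTER_CUBIC)
cv2.imwrite("pics/z4.png",im[:,:,::-1])
E
```

```text
clock: 6.75
tool_pos: [0.6361, -0.1358, 0.0702]
eef_rot: [0.264, -0.656, 0.656, -0.264]
contact_force: [0.4, 0.9, -1.4]
opening: 0.648
shift [ 1.7 12.6 -1. ] pos [ 636.4 -135.8   70.6] F [ 0.6  0.1 -2.1] op 0.649 t 6.8
0.92 [157.3, 277.6] 436 (array([ 633.18079328, -135.03267399]), np.float64(0.09317660550458716))
```

View pics/z4.png

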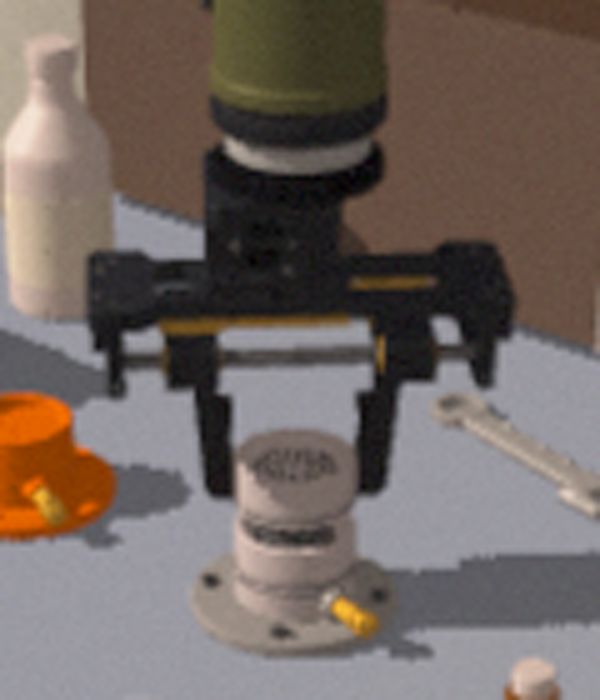

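```bash
python3 -m inch '0 4 0.8 0;0 8 0.8 0;0 11 0.8 0;0 11 0.8 0;0 11 0.8 0';  python3 - <<'E'
from h import *
S=r.snapshot("side")
go(634.5,-136.3,58)
im=S["frame"]
im=cv2.resize(im[60:200,220:340],None,fx=5,fy=5,interpolation=cv2.INTER_CUBIC)
cv2.imwrite("pics/z5.png",im[:,:,::-1])
E
```

```text
clock: 7.35
tool_pos: [0.6363, -0.136, 0.0586]
eef_rot: [0.264, -0.656, 0.656, -0.264]
contact_force: [-0.2, 0.4, -1.7]
opening: 0.649
shift [ 1.5  0.6 -1. ] pos [ 636.3 -136.    58.6] F [-0.   0.7 -1.3] op 0.651 t 7.4
```

View pics/z5.png

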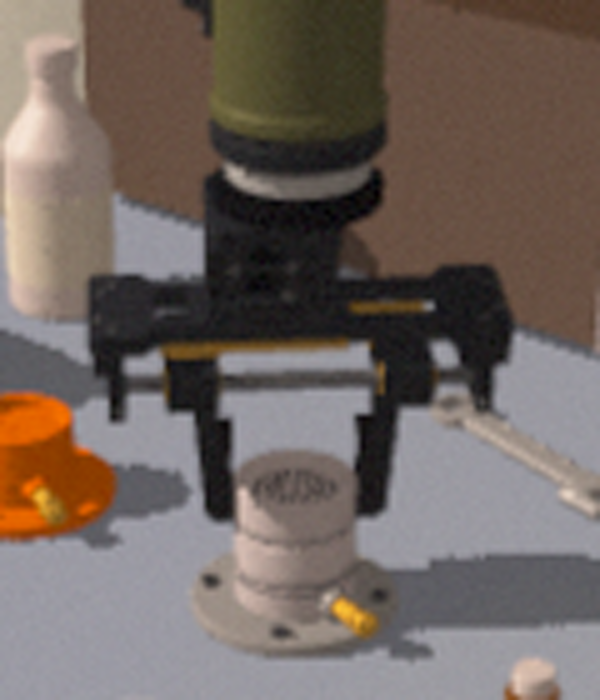

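```bash
python3 -m inch '0 1 0 0;0 1.5 0 0;0 1.5 0 0'
```

```text
clock: 7.7
tool_pos: [0.6363, -0.136, 0.0584]
eef_rot: [-0.264, 0.656, -0.656, 0.264]
contact_force: [-2.6, 0.4, 7.6]
opening: 0.654
```

Contact is 8 to 9 N at the expected height (TCP 58.4 = 39 + 19.4), so it is seated. I'll open and lift.

```bash
python3 -m inch '0 0 0 0;0 0 0 0;0 0 0 0;0 0 0 0' 1; python3 -m inch '0 -20 0 0;0 -60 0 0;0 -92 0 0;0 -92 0 0'
python3 - <<'E'
from h import *
S=r.snapshot("side")
for d in r.trace("side","fine_stage")[:1]:
    print(d["p"],d["centre"],d["region"].sum(),fit(S,"fine_stage",d["region"],[.6345,-.1363],.039))
go(443,286,150)
im=S["frame"]
im=cv2.resize(im[60:200,220:340],None,fx=5,fy=5,interpolation=cv2.INTER_CUBIC)
cv2.imwrite("pics/z6.png",im[:,:,::-1])
E
```

```text
clock: 8.1
tool_pos: [0.6363, -0.1361, 0.0571]
eef_rot: [0.264, -0.656, 0.656, -0.264]
contact_force: [0.4, 0.1, 0.4]
opening: 0.987
clock: 8.5
tool_pos: [0.6394, -0.1374, 0.1539]
eef_rot: [0.261, -0.654, 0.658, -0.267]
contact_force: [0.2, -1.1, 0.1]
opening: 0.995
0.62 [161.5, 278.5] 448 (array([ 634.9066391 , -136.82228165]), np.float64(0.05859375))
shift [-152.9   -0.6 -438.4] pos [ 636.6 -136.   149.7] F [ 1.2  0.1 -1.3] op 0.998 t 8.6
```

View pics/z6.png

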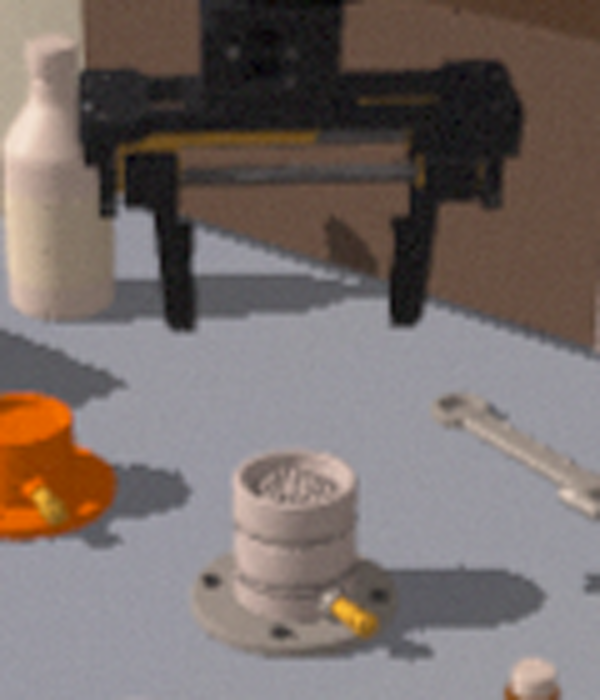

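The fine stage is fully seated; its rim is centred on the base at zoom (296, 480). Next is the middle stage.

```bash
python3 -m inch '-15 0 -43 -8;-30 0 -87 -16;-45 0 -130 -24;-60 0 -174 -32;-76 0 -218 -40;-91 0 -262 -48;-107 5 -306 -56;-122 15 -350 -64;-138 25 -394 -72;-153 30 -438 -80'; python3 -m inch '0 0 0 -8;0 0 0 -10;0 0 0 -10';python3 - <<'E'
from h import *
S=r.snapshot("side")
go(444,286.5,24)
s,R=st();print(s["q"].round(2),R.round(3))
E
```

```text
clock: 9.6
tool_pos: [0.4408, 0.2868, 0.1171]
eef_rot: [0.626, -0.332, 0.33, -0.624]
contact_force: [0.2, -0.4, 0.4]
opening: 1.0
clock: 9.9
tool_pos: [0.443, 0.2842, 0.1183]
eef_rot: [0.651, -0.278, 0.278, -0.649]
contact_force: [1.1, -0.8, 0.0]
opening: 1.003
shift [-1.6 94.6  2.4] pos [443.4 283.9 118.6] F [ 0.1 -0.2  0.1] op 0.999 t 9.95
[-0.64  0.76 -0.04  1.97  0.07  0.41 -1.53] [[ 0.689 -0.001  0.724]
 [-0.724 -0.002  0.689]
 [ 0.001 -1.    -0.002]]
```

```bash
python3 -m inch '-1.5 35 2.4 0;-1.5 75 2.4 0;-1.5 98 2.4 0;-1.5 98 2.4 0'; python3 -m inch '0 0 0 0;0 0 0 0;0 0 0 0;0 0 0 0;0 0 0 0;0 0 0 0' -1 30;  python3 - <<'E'
from h import *
go(636.3,-136,150)
E
```

```text
clock: 10.35
tool_pos: [0.4428, 0.2858, 0.0186]
eef_rot: [0.652, -0.279, 0.278, -0.648]
contact_force: [-0.3, 0.2, 1.2]
opening: 1.0
clock: 10.95
tool_pos: [0.4444, 0.2888, 0.0222]
eef_rot: [-0.65, 0.277, -0.278, 0.651]
contact_force: [0.2, -0.7, 7.4]
opening: 0.648
shift [ 439.3 -127.8 -155.7] pos [444.4 288.8  22.2] F [ 0.2 -0.7  7.4] op 0.648 t 10.95
```

```bash
python3 -m inch '0 -30 0 0;10 -70 -4 -8;52 -110 -18 -16;96 -128 -34 -24;140 -128 -50 -32;184 -128 -65 -40;228 -128 -81 -48;272 -128 -97 -56;316 -128 -112 -64;360 -128 -128 -72'
python3 - <<'E'
from h import *
go(636.3,-136,150)
E
```

```text
clock: 11.95
tool_pos: [0.6012, -0.062, 0.1493]
eef_rot: [0.689, 0.16, -0.16, -0.689]
contact_force: [2.3, 0.6, -1.9]
opening: 0.653
shift [ -1.2  -0.6 -81.9] pos [601.2 -62.  149.3] F [ 2.3  0.6 -1.9] op 0.653 t 11.95
```

```bash
python3 -m inch '-1 0 -42 -8;-1 0 -82 -16;-1 0 -82 -18;-1 0 -82 -18;-1 0 -82 -18'
python3 - <<'E'
from h import *
S=r.snapshot("side")
S=r.snapshot("side")
go(636.3,-136,100)
s,R=st();print(s["q"].round(2),R[:,0].round(3))
t=s["tool_pos"]
im=S["frame"]
for d in r.trace("side","middle_stage")[:2]:
    print(d["p"],d["centre"],d["region"].sum(),fit(S,"middle_stage",d["region"],t,t[2]-.0222))
im=cv2.resize(im[60:200,220:340],None,fx=5,fy=5,interpolation=cv2.INTER_CUBIC)
cv2.imwrite("pics/z7.png",im[:,:,::-1])
E
```

```text
clock: 12.45
tool_pos: [0.6352, -0.1323, 0.1492]
eef_rot: [-0.655, -0.264, 0.264, 0.656]
contact_force: [0.2, 0.8, -0.4]
opening: 0.65
shift [-2.3 49.5 -3.5] pos [ 635.5 -131.9  149.5] F [ 0.1  0.6 -0.4] op 0.651 t 12.55
[ 0.46  0.9  -0.63  1.56  0.63  0.89  0.37] [0.719 0.695 0.   ]
0.61 [123.0, 277.4] 507 (array([ 639.04765286, -137.71929516]), np.float64(0.10244082840236686))
```

View pics/z7.png

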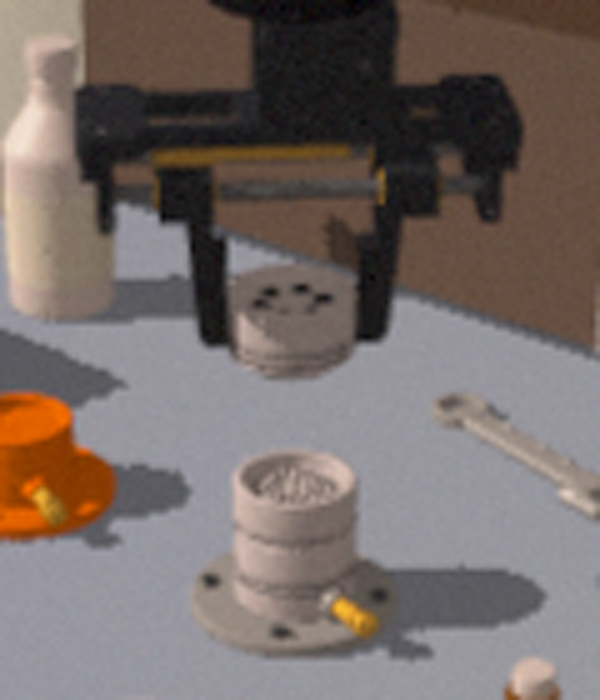

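```bash
python3 -m inch '-2.3 20 0 0;-2.3 40 0 0;-2.3 52 0 0;-2.3 52 0 0;-2.3 52 0 0'
cat >> h.py <<'E'
def look(name,zoff,out,box=(60,200,220,340)):
    S=r.snapshot("side"); S=r.snapshot("side")
    s,R=st(); t=s["tool_pos"]; go(636.3,-136,100)
    for d in r.trace("side",name)[:2]:
        x,e=fit(S,name,d["region"],t,t[2]-zoff/1e3); dd=np.r_[634.9-x[0],-136.8-x[1],0]
        print(round(d["p"],2),x.round(1),round(e,3),"cam shift",(R.T@dd).round(1))
        g=d["region"]
    im=S["frame"].copy(); a,b,c,d=box
    im=cv2.resize(im[a:b,c:d],None,fx=5,fy=5,interpolation=cv2.INTER_CUBIC)
    cv2.imwrite(f"pics/{out}.png",im[:,:,::-1])
E
python3 -c "
from h import *
look('middle_stage',22.2,'z8')"
```

```text
clock: 13.1
tool_pos: [0.6345, -0.1349, 0.0977]
eef_rot: [0.656, 0.265, -0.264, -0.656]
contact_force: [-0.3, 0.4, -1.3]
opening: 0.646
shift [ 0.4 -1.7 -1.5] pos [ 635.  -135.2   98.3] F [-0.6  1.  -1.1] op 0.648 t 13.2
0.88 [ 638.5 -142.9] 0.163 cam shift [ 1.7 -0.   6.9]
```

View pics/z8.png

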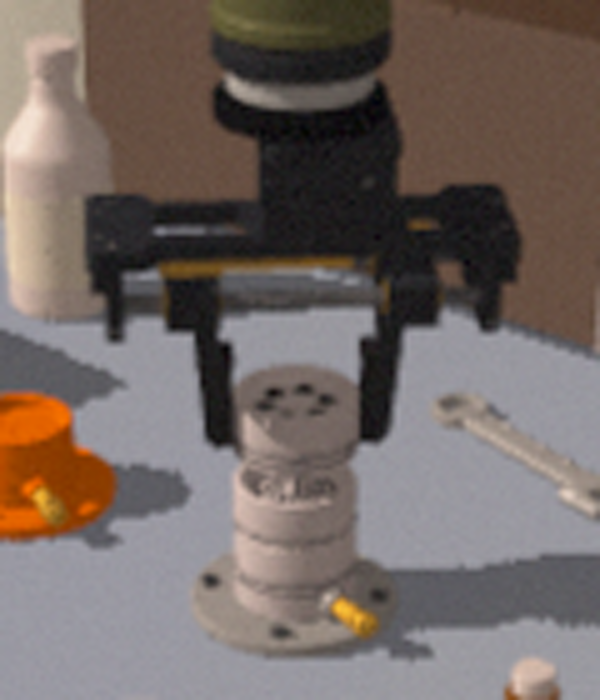

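```bash
cat >> h.py <<'E'
def overlay(S,items,out,box=(60,200,220,340),f=5):
    a,b,c,d=box
    im=cv2.resize(S["frame"][a:b,c:d],None,fx=f,fy=f,interpolation=cv2.INTER_CUBIC)[:,:,::-1].copy()
    for rad,x,y,z,col in items:
        P=proj(S,circ(rad/1e3,z/1e3,60)+[x/1e3,y/1e3,0])
        P=((P+.5-[c,a])*f).astype(np.int32); cv2.polylines(im,[P],True,col,1)
    cv2.imwrite(f"pics/{out}.png",im)
E
python3 - <<'E'
from h import *
S=r.snapshot("side")
x,y=634.9,-136.8
z=98.2
it=[(29,x,y,69,(0,255,0)),(29,x,y,45,(0,255,0)),(50,x,y,8,(0,255,0))]
for off,col in((22,(0,0,255)),(19,(255,0,0))):
    it+=[(29,x,y,z-off+36,col),(22.5,x,y,z-off,col)]
overlay(S,it,"o8",(100,190,240,320),7)
E
```

```text
(no output)
```

View pics/o8.png

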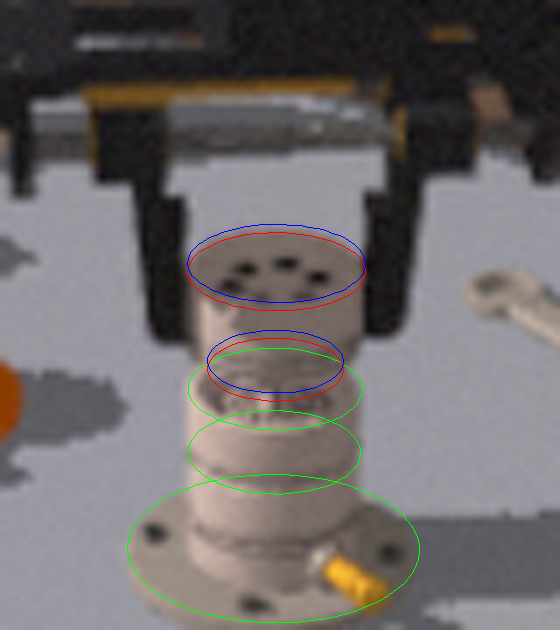

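Run:
```python
from h import *
S=r.snapshot("side"); g=S["frame"].astype(int).sum(2)//3
for n,off in(("22",22),("19",19)):
    print(off,"top back/front rows",[proj(S,circ(.029,(98.2-off+36)/1e3)+[.6349,-.1368,0])[:,1].min().round(1),proj(S,circ(.029,(98.2-off+36)/1e3)+[.6349,-.1368,0])[:,1].max().round(1)],"shoulder front",proj(S,circ(.029,(98.2-off+6)/1e3)+[.6349,-.1368,0])[:,1].max().round(1),"bot front",proj(S,circ(.0225,(98.2-off)/1e3)+[.6349,-.1368,0])[:,1].max().round(1))
print("rim69 back/front",proj(S,circ(.029,.069)+[.6349,-.1368,0])[:,1].min(),proj(S,circ(.029,.069)+[.6349,-.1368,0])[:,1].max())
for rr in range(128,176): print(rr,g[rr,272:288:2])
im=cv2.resize(S["frame"][125:180,260:300],None,fx=14,fy=10.9,interpolation=cv2.INTER_CUBIC)[:,:,::-1]
im=np.clip((im.astype(float)-60)*1.7,0,255).astype(np.uint8)
cv2.imwrite("pics/zz8.png",im)
```

```text
22 top back/front rows [np.float64(132.8), np.float64(143.9)] shoulder front 155.8 bot front 156.8
19 top back/front rows [np.float64(131.6), np.float64(142.7)] shoulder front 154.6 bot front 155.6
rim69 back/front 149.28287716460923 160.91869417261645
128 [155 158 155 153 154 155 154 157]
129 [155 155 155 155 154 154 155 157]
130 [157 153 153 157 154 154 154 155]
131 [153 156 154 156 155 156 156 154]
132 [154 147 148 141 141 144 150 156]
133 [136 121 115 110 112 114 133 143]
134 [106 107 110 108 109 109 110 110]
135 [108 112 108 113 107 110 106 108]
136 [107 106 105 106  94  98 108 108]
137 [106  76  90 100  35  56 104 108]
138 [ 95  39  58 100  58  68  90  94]
139 [ 87  70  83 105 101  99  42  48]
140 [ 46  70 106 108 109 103  59  63]
141 [ 55  63  97  97 102  85  85  99]
142 [ 95  98  91  85 102  69  72 103]
143 [105 106 101  95 104 103 108 105]
144 [127 101 105 106 106 105 108 107]
145 [156 103 107 106 106 107 104 104]
146 [151 103 103 104 106 105 106 102]
147 [160 117 104 106 106 109 104 102]
148 [160 139 115 105 107 103 105 104]
149 [153 149 129 112 106 107 107 103]
150 [136 13
[... 276 characters left out ...]
 98  82  75  69]
158 [120 130 137 138  98  77  77  84]
159 [157 139 106 117  99 105 120  97]
160 [185 168 132 137 136 130 149 114]
161 [164 164 164 157 150 130 106 108]
162 [163 152 139 121 116 110 109 107]
163 [164 151 140 124 114 104 106 106]
164 [159 148 136 124 112 108 106 106]
165 [162 147 136 122 110 108 110 111]
166 [156 146 134 121 111 109 110 101]
167 [140 135 126 113 104 101  97  91]
168 [145 122 114 106  95  84  87 101]
169 [173 160 130 111  97 101 109 109]
170 [171 171 153 126 111 107 113 111]
171 [165 153 141 130 119 109 112 112]
172 [165 153 141 128 117 109 108 111]
173 [164 154 141 126 116 109 110 108]
174 [163 152 139 125 116 108 110 110]
175 [156 150 139 123 113 110 109  97]
```

View pics/zz8.png

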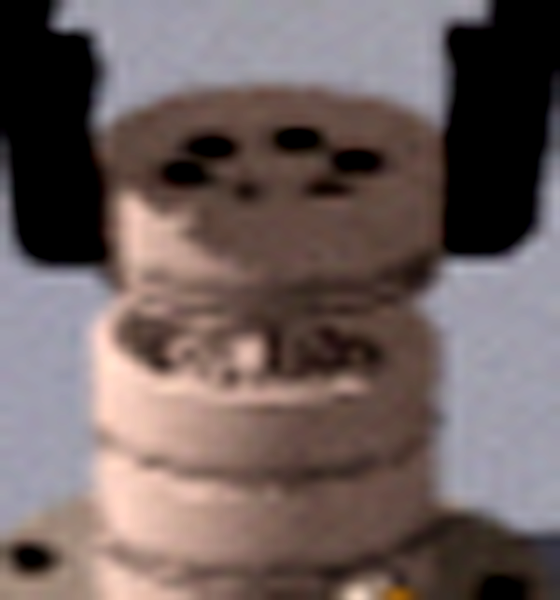

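```bash
python3 -m inch '0.8 3 0.2 0;0.8 6 0.2 0;0.8 9 0.2 0;0.8 12 0.2 0;0.8 12 0.2 0';  python3 -c "
from h import *
look('middle_stage',22.2,'z9')"
```

```text
clock: 13.85
tool_pos: [0.6344, -0.1339, 0.0872]
eef_rot: [-0.656, -0.264, 0.264, 0.656]
contact_force: [-5.1, 0.2, 15.5]
opening: 0.646
shift [ -0.  -12.8  -2.8] pos [ 634.4 -134.    87.2] F [-4.8  1.2 14.4] op 0.649 t 13.95
0.68 [ 1892.1 -1645.4] 1.0 cam shift [1.3990e+02 2.0000e-01 1.9588e+03]
0.58 [ 637.4 -139.8] 0.058 cam shift [0.3 0.  3.9]
```

View pics/z9.png

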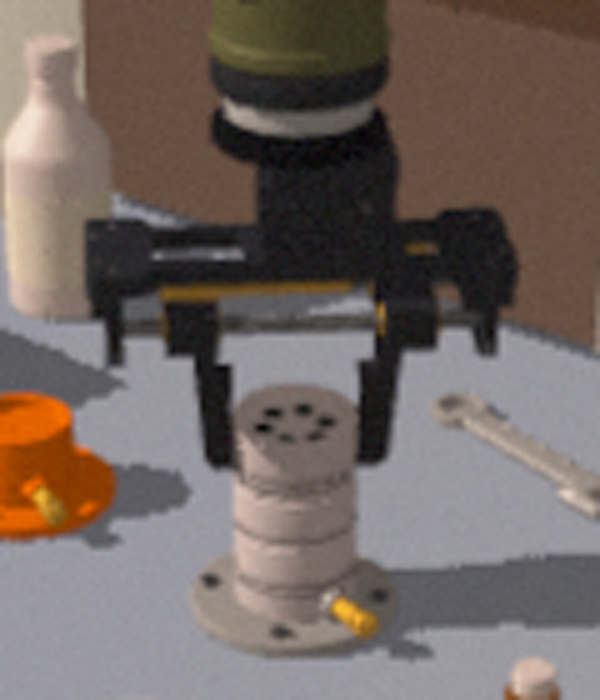

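Run:
```python
from h import *
S=r.snapshot("side"); g=S["frame"].astype(int).sum(2)//3
for z in(63,64,66,67,68): 
    a=proj(S,circ(.029,(z+36)/1e3)+[.6349,-.1368,0])[:,1]; print(z,a.min().round(1),a.max().round(1),"shoulder",proj(S,circ(.029,(z+6)/1e3)+[.6349,-.1368,0])[:,1].max().round(1))
for rr in range(133,140): print(rr,g[rr,272:288:2])
for rr in range(152,168): print(rr,g[rr,270:290:2])
im=cv2.resize(S["frame"][125:180,260:300],None,fx=14,fy=10.9,interpolation=cv2.INTER_CUBIC)[:,:,::-1]
im=np.clip((im.astype(float)-60)*1.7,0,255).astype(np.uint8)
cv2.imwrite("pics/zz9.png",im)
```

```text
63 137.9 149.2 shoulder 160.9
64 137.5 148.8 shoulder 160.5
66 136.7 148.0 shoulder 159.8
67 136.3 147.6 shoulder 159.4
68 135.9 147.2 shoulder 159.0
133 [155 155 154 156 153 154 157 156]
134 [156 157 156 155 157 155 154 155]
135 [155 158 156 156 155 155 155 154]
136 [151 149 142 139 144 142 152 157]
137 [134 123 108 111 112 115 132 146]
138 [110 109 109 109 109 113 108 112]
139 [107 110 109 108 108 109 108 104]
152 [165 155 116 104 106 107 104 109 104 106]
153 [165 154 141 105 106 106 107 105 106 100]
154 [148 149 140 111 103 106 107 104  97  86]
155 [125 136 125 125 107 105 100 100  79  74]
156 [142 125 112 112 105  94  89  91  83  80]
157 [138 128 125 105  84  85  90 100  84  96]
158 [163 109 105 107  94  89  84  91 104 105]
159 [179 142 143 115 102  94 104 110 103 107]
160 [178 182 156 132 135 117 108 114 103 105]
161 [176 165 157 149 152 134 115 104 104 108]
162 [178 164 154 139 124 114 110 111 107 105]
163 [177 163 153 139 128 112 106 107 106 106]
164 [178 164 149 135 126 111 109 105 106 106]
165 [170 161 150 135 121 108 106 108 105  95]
166 [149 156 151 134 122 112 108 108  97  84]
167 [151 143 136 116 112 101  99  99  87 104]
```

View pics/zz9.png

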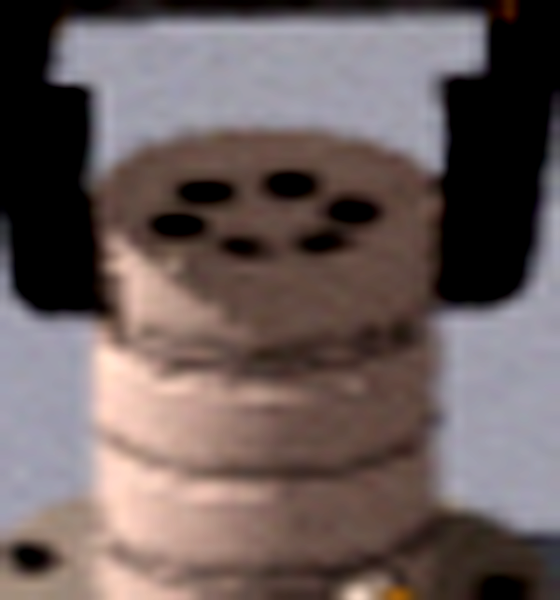

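```bash
python3 -m inch '0 -2 0 0;-0.5 -2 1.5 0;-0.5 -2 1.5 0;-0.5 0 1.5 0;-0.5 0 1.5 0'; python3 -m inch '0 1 0 0;0 1 0 0'
```

```text
clock: 14.55
tool_pos: [0.6334, -0.1335, 0.0865]
eef_rot: [0.656, 0.264, -0.264, -0.656]
contact_force: [-4.0, 0.7, 12.4]
opening: 0.649
clock: 14.75
tool_pos: [0.6335, -0.1335, 0.0864]
eef_rot: [0.656, 0.264, -0.264, -0.656]
contact_force: [-5.9, 1.8, 17.8]
opening: 0.647
```

```bash
python3 -m inch '0 -1 0.7 0;0 -1 1.5 0;0 -1 1.5 0'; python3 -m inch '0 0 0.7 0;0 0 1 0;0 0 1 0'
```

```text
clock: 15.05
tool_pos: [0.6333, -0.1333, 0.0865]
eef_rot: [0.657, 0.265, -0.263, -0.655]
contact_force: [-1.4, 0.5, 9.7]
opening: 0.648
clock: 15.35
tool_pos: [0.6327, -0.1328, 0.0856]
eef_rot: [0.656, 0.265, -0.263, -0.656]
contact_force: [2.3, -0.6, 4.6]
opening: 0.645
```

```bash
python3 -c "
from h import *
print(st()[0]['moment'])
look('middle_stage',20,'z10',(125,180,260,300))"
```

```text
[-0.09313902 -0.54574016  0.00828423]
shift [  0.5 -14.5  -5. ] pos [ 632.5 -132.7   85.5] F [ 1.8 -1.2  4.4] op 0.646 t 15.45
0.66 [ 633.2 -134.9] 0.065 cam shift [-0.1  0.  -2.6]
```

View pics/z10.png

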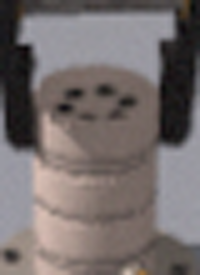

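```bash
python3 -m inch '0 0.7 0 0;0 1.5 0 0;0 1.5 0 0'
python3 - <<'E'
from h import *
S=r.snapshot("side"); g=S["frame"].astype(int).sum(2)//3
for rr in range(135,142): print(rr,g[rr,272:288:2])
im=cv2.resize(S["frame"][125:180,260:300],None,fx=14,fy=10.9,interpolation=cv2.INTER_CUBIC)[:,:,::-1]
im=np.clip((im.astype(float)-60)*1.7,0,255).astype(np.uint8)
cv2.imwrite("pics/zz10.png",im)
E
```

```text
clock: 15.8
tool_pos: [0.6329, -0.1331, 0.085]
eef_rot: [0.657, 0.265, -0.263, -0.655]
contact_force: [2.8, -3.2, 9.6]
opening: 0.65
135 [156 156 154 156 156 158 155 154]
136 [156 153 157 153 156 155 156 157]
137 [156 154 152 146 150 152 154 153]
138 [145 137 128 124 125 132 143 146]
139 [121 111 109 111 111 112 113 124]
140 [110 109 111 110 113 109 108 106]
141 [109 111 108 110 104 107 107 105]
```

View pics/zz10.png

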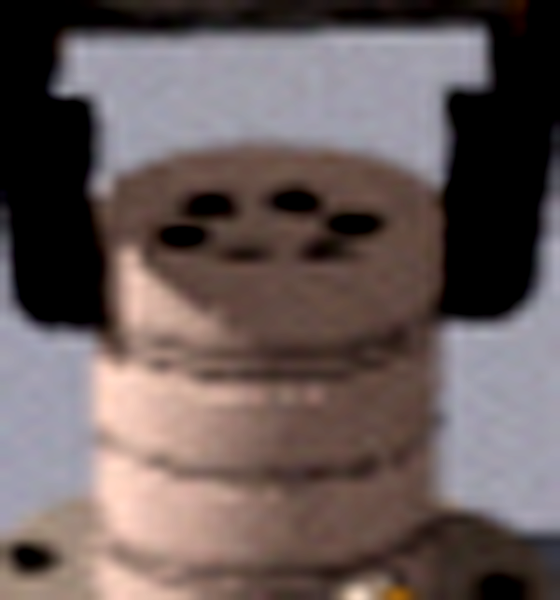

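```bash
python3 -m inch '0 0 -1 0;0 0 -1 0;0 1 -1 0;0 1 -1 0'
```

```text
clock: 16.25
tool_pos: [0.6332, -0.1333, 0.0847]
eef_rot: [0.657, 0.265, -0.263, -0.655]
contact_force: [-1.2, -1.2, 15.5]
opening: 0.653
```

```bash
python3 -m inch '0 0 0 0;0 0 0 0;0 0 0 0;0 0 0 0' 1; python3 -m inch '0 -20 0 0;0 -55 0 0;0 -80 0 0;0 -80 0 0'
python3 - <<'E'
from h import *
S=r.snapshot("side")
for d in r.trace("side","middle_stage")[:2]:
    print(d["p"],d["centre"],d["region"].sum(),fit(S,"middle_stage",d["region"],[.6345,-.1363],.063))
go(442.5,-18.7,100)
print(st()[0]["q"])
x,y=634.9,-136.8
overlay(S,[(29,x,y,99,(0,255,0)),(29,x,y,69,(0,255,0)),(29,x,y,45,(0,255,0)),(50,x,y,8,(0,255,0))],"o11",(115,195,240,320),7)
S["frame"]=S["frame"].copy(); overlay(S,[],"p11",(115,195,240,320),7)
E
```

```text
clock: 16.65
tool_pos: [0.6314, -0.133, 0.0819]
eef_rot: [-0.656, -0.264, 0.265, 0.656]
contact_force: [0.4, 0.9, -0.2]
opening: 0.982
clock: 17.05
tool_pos: [0.6343, -0.1327, 0.1661]
eef_rot: [0.657, 0.266, -0.262, -0.655]
contact_force: [1.3, 0.1, -0.5]
opening: 0.998
0.7 [147.7, 276.2] 504 (array([ 636.06228679, -138.38031255]), np.float64(0.06349206349206349))
0.21 [200.4, 331.1] 143 (array([ 1892.234375, -1647.7375  ]), np.float64(1.0))
shift [-57.2  62.5 213.8] pos [ 631.9 -133.2  162.5] F [-0.3 -0.3 -0.8] op 0.997 t 17.15
[ 0.46593202  0.88333566 -0.63919599  1.55976388  0.62359455  0.91103162
  0.37540634]
```

View pics/p11.png

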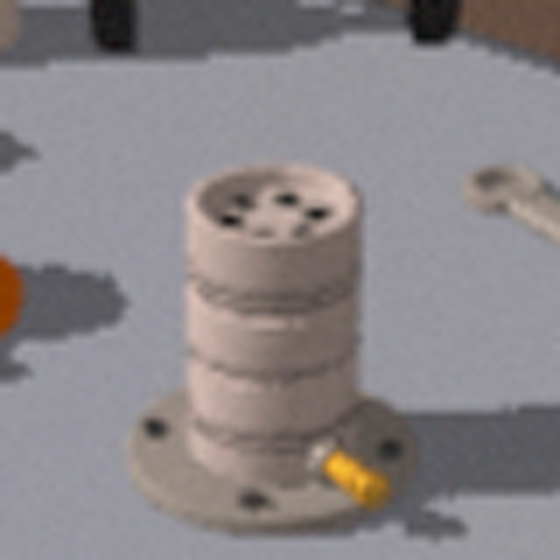

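View pics/o11.png

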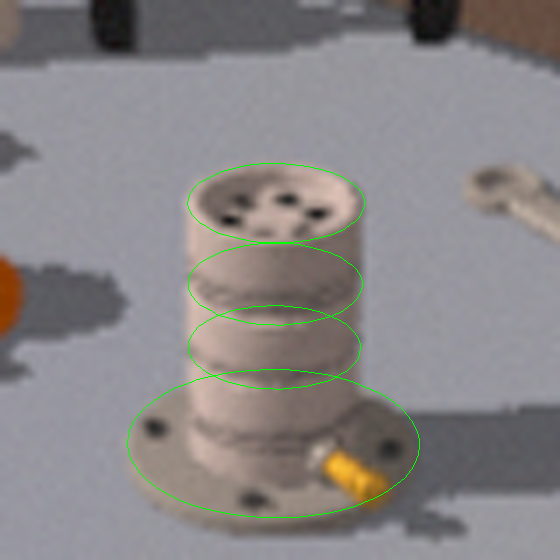

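The middle stage is seated and the stack is upright, with its rim at about pixel (279, 144). For the coarse stage I'll grip twice, 90° apart, so it ends up centred in both directions.

```bash
python3 -m inch '-5 0 20 8;-15 0 60 16;-27 0 100 24;-39 10 145 32;-51 25 187 40;-59 40 215 48;-59 52 215 56;-59 52 215 64;-59 52 215 72;-59 52 215 80'; python3 -m inch '0 0 0 8;0 0 0 10;0 0 0 10';python3 - <<'E'
from h import *
S=r.snapshot("side")
go(440.7,-19,20)
s,R=st();print(s["q"].round(2),R[:,0].round(3))
E
```

```text
clock: 18.15
tool_pos: [0.4394, -0.0191, 0.1096]
eef_rot: [0.672, -0.222, 0.22, -0.671]
contact_force: [0.3, 0.5, 0.1]
opening: 1.001
clock: 18.45
tool_pos: [0.4399, -0.0191, 0.11]
eef_rot: [0.651, -0.277, 0.276, -0.65]
contact_force: [0.5, 0.5, 0.2]
opening: 0.998
shift [ 0.5 90.2  0.6] pos [440.1 -19.  110.2] F [0.8 0.5 0.3] op 0.997 t 18.5
[-0.01  0.73 -0.08  2.23  0.26  0.2  -1.13] [ 0.695 -0.719 -0.001]
```

```bash
python3 -m inch '0.5 35 0.6 0;0.5 75 0.6 0;0.5 88 0.6 0;0.5 88 0.6 0'; python3 -m inch '0 0 0 0;0 0 0 0;0 0 0 0;0 0 0 0;0 0 0 0' -1 10; python3 -m inch '0 0 0 0;0 0 0 0;0 0 0 0' 1; python3 -m inch '0 -12 0 -8;0 -25 0 -16;0 -25 0 -24;0 -25 0 -32;0 -25 0 -40;0 -25 0 -48;0 -25 0 -56;0 -25 0 -64;0 -25 0 -72;0 -25 0 -80'; python3 -m inch '0 0 0 -8;0 0 0 -10;0 0 0 -10;0 0 0 -10'; python3 -c "
from h import *
r.snapshot('side');go(440.7,-19,20)"
```

```text
clock: 18.9
tool_pos: [0.4455, -0.0228, 0.0409]
eef_rot: [0.655, -0.276, 0.276, -0.647]
contact_force: [-0.4, 0.3, 0.1]
opening: 1.004
clock: 19.4
tool_pos: [0.4457, -0.0225, 0.0423]
eef_rot: [0.655, -0.276, 0.278, -0.647]
contact_force: [-1.5, 1.2, 2.3]
opening: 0.64
clock: 19.7
tool_pos: [0.4463, -0.0231, 0.042]
eef_rot: [0.655, -0.276, 0.278, -0.646]
contact_force: [1.1, -0.1, -0.7]
opening: 0.886
clock: 20.7
tool_pos: [0.4461, -0.0229, 0.0669]
eef_rot: [0.68, 0.205, -0.21, -0.672]
contact_force: [0.5, -0.0, 0.4]
opening: 1.0
clock: 21.1
tool_pos: [0.446, -0.0228, 0.0669]
eef_rot: [0.66, 0.261, -0.266, -0.653]
contact_force: [1.0, 0.1, -0.7]
opening: 1.001
shift [-0.8 46.9  6.6] pos [446.  -22.7  67. ] F [-0.4 -0.3  0.3] op 0.997 t 21.15
```

```bash
python3 -m inch '-0.8 12 6 0;-0.8 25 6 0;-0.8 25 6 0;-0.8 25 6 0'
python3 - <<'E'
from h import *
for n in("side","top"):
    S=r.snapshot(n)
    for d in r.trace(n,"coarse_stage")[:1]: print(d["p"],fit(S,"coarse_stage",d["region"],[.44,-.02]))
    save(n+"12",S)
go(440.7,-19,20)
s,R=st();print(s["q"].round(2),R.round(3))
E
```

```text
clock: 21.55
tool_pos: [0.4411, -0.019, 0.042]
eef_rot: [0.659, 0.261, -0.267, -0.653]
contact_force: [-0.1, -0.0, 0.5]
opening: 1.002
0.7 (array([443.34013224, -25.32861662]), np.float64(0.03643254950495049))
shift [-0.3 22.4  0.8] pos [441.5 -19.1  42.4] F [-0.1  0.4 -0.1] op 1.004 t 21.75
[ 0.22  0.91 -0.47  2.23  1.43  0.38 -0.73] [[ 0.721 -0.002 -0.693]
 [ 0.693 -0.012  0.721]
 [-0.009 -1.    -0.007]]
```

View pics/side12.png

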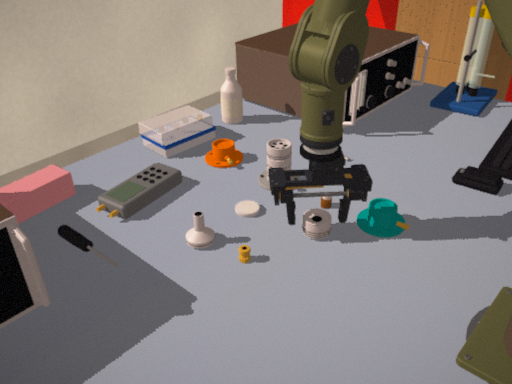

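```bash
python3 -m inch '-1 0 -3 0;-1 0 -6 0;-1 10 -6 0;-1 20 -6 0;-1 20 -6 0'
python3 - <<'E'
from h import *
S=r.snapshot("side")
go(444.9,-24.2,22)
s,R=st();print(s["q"].round(2),R.round(3))
E
```

```text
clock: 22.25
tool_pos: [0.4443, -0.0247, 0.0213]
eef_rot: [0.659, 0.261, -0.267, -0.653]
contact_force: [0.1, 0.0, 0.7]
opening: 1.0
shift [ 0.6 -0.2 -0.1] pos [444.4 -24.5  21.8] F [-0.2 -0.8  1.4] op 1.0 t 22.3
[ 0.22  0.96 -0.45  2.22  1.52  0.38 -0.81] [[ 0.721 -0.004 -0.693]
 [ 0.693 -0.012  0.721]
 [-0.011 -1.    -0.006]]
```

```bash
python3 -m inch '0 0 0 0;0 0 0 0;0 0 0 0;0 0 0 0;0 0 0 0;0 0 0 0' -1 30; python3 -c "
from h import *
go(635.3,-135.4,175)"
```

```text
clock: 22.9
tool_pos: [0.4447, -0.0243, 0.0222]
eef_rot: [0.659, 0.262, -0.266, -0.652]
contact_force: [-0.7, -0.5, 2.7]
opening: 0.647
shift [  58.9 -151.9 -213.2] pos [444.7 -24.3  22.2] F [-0.7 -0.5  2.7] op 0.647 t 22.9
```

```bash
python3 -m inch '0 -20 0 0;0 -60 0 0;0 -100 0 0;8 -128 -30 0;20 -128 -73 0;32 -128 -116 0;44 -128 -159 0;54 -128 -195 0;59 -128 -213 0;59 -128 -213 0'; python3 -m inch '0 0 0 0;0 0 0 0'
python3 - <<'E'
from h import *
look('coarse_stage',22.2,'z13',(60,200,220,340))
s,R=st();print(R.round(3))
go(635.3,-135.4,150)
S=r.snapshot("side")
t=s["tool_pos"]*1e3; it=[]
for x,y,c in((634.9,-136.8,(0,255,0)),(t[0]-1.3,t[1]-1.2,(0,0,255))): it+=[(29,x,y,t[2]-22.2+42,c),(29,x,y,t[2]-22.2+6,c),(22.5,x,y,t[2]-22.2,c)]
it+=[(29,634.9,-136.8,99,(0,255,0))]
overlay(S,it,"o13",(85,165,240,320),7)
E
```

```text
clock: 23.9
tool_pos: [0.6363, -0.1377, 0.1496]
eef_rot: [0.66, 0.26, -0.265, -0.653]
contact_force: [-0.1, 1.7, -1.5]
opening: 0.651
clock: 24.1
tool_pos: [0.6336, -0.1343, 0.1504]
eef_rot: [0.659, 0.262, -0.268, -0.653]
contact_force: [0.4, 0.3, -2.0]
opening: 0.649
shift [ 1.2 50.8 -2.3] pos [ 634.  -134.5  150.8] F [ 0.3 -0.9 -2.3] op 0.649 t 24.2
0.68 [ 634.  -136.2] 0.064 cam shift [ 0.3  0.  -1.1]
0.41 [ 1891.8 -1646. ] 1.0 cam shift [ 143.4  -12.3 1958.7]
[[ 0.72  -0.004 -0.694]
 [ 0.694 -0.012  0.72 ]
 [-0.011 -1.    -0.006]]
shift [ 0.3  0.9 -1.2] pos [ 634.3 -134.7  150.9] F [-0.8  0.2 -1. ] op 0.65 t 24.25
```

View pics/o13.png

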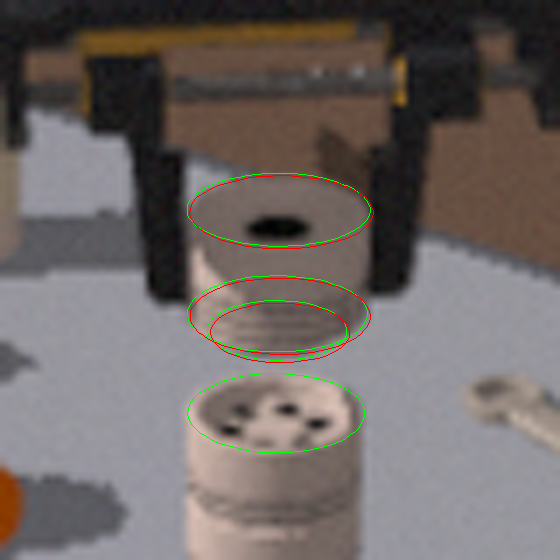

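```bash
python3 -m inch '0.3 12 -1 0;0.3 22 -1 0;0.3 27 -1 0;0.3 30 -1 0;0.3 33 -1 0;0.3 33 -1 0';  python3 -c "
from h import *
look('coarse_stage',22.2,'z14')"
```

```text
clock: 24.9
tool_pos: [0.6357, -0.1363, 0.1173]
eef_rot: [0.659, 0.261, -0.267, -0.653]
contact_force: [0.2, -0.1, -1.5]
opening: 0.65
shift [ 0.6 17.9  0.2] pos [ 636.  -136.3  117.9] F [ 0.  -0.8 -1.5] op 0.653 t 25.0
0.57 [ 640.2 -142.4] 0.133 cam shift [ 0.1 -0.1  7.7]
```

```bash
python3 -m inch '0 1 0 0;0 2 0 0;0 3 0 0;0 3.5 0 0;0 3.5 0 0'
python3 - <<'E'
from h import *
S=r.snapshot("side");go(635,-136,115)
overlay(S,[],"p15",(105,185,240,320),7)
x,y=634.9,-136.8
a=proj(S,circ(.029,(93+42)/1e3)+[.6349,-.1368,0])[:,1].min();print(a)
g=S["frame"].astype(int).sum(2)//3
for rr in range(int(a)-3,int(a)+5): print(rr,g[rr,272:288:2])
E
```

```text
clock: 25.55
tool_pos: [0.636, -0.1364, 0.1153]
eef_rot: [0.66, 0.262, -0.266, -0.652]
contact_force: [-2.1, -1.2, 4.8]
opening: 0.65
shift [-0.4  0.3  1. ] pos [ 636.  -136.4  115.3] F [-2.4 -1.3  5.6] op 0.65 t 25.6
123.75850328640958
120 [ 94  93  93  92  93  93  92 118]
121 [ 94  92  95  93  93 118 118 151]
122 [118 118 119 119 118 153 154 153]
123 [151 153 146 146 147 149 152 152]
124 [147 137 128 119 121 129 142 146]
125 [120 109 111 111 110 106 112 116]
126 [104 110 110 110 111 109 106 104]
127 [107 106 105 110 110 109 104 105]
```

View pics/p15.png

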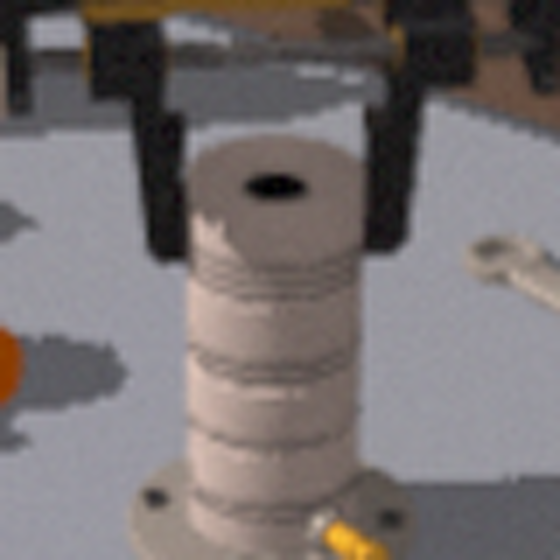

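```bash
python3 -m inch '0 1 0 0;0 1 0 0'; python3 -m inch '0 0 0 0;0 0 0 0;0 0 0 0;0 0 0 0' 1; python3 -m inch '0 -20 0 0;0 -55 0 0;0 -80 0 0;0 -80 0 0'
python3 - <<'E'
from h import *
for n in ("side","top"):
    S=r.snapshot(n)
    for d in r.trace(n,"coarse_stage")[:1]: print(n,d["p"],fit(S,"coarse_stage",d["region"],[.6345,-.1363],.093))
    for d in r.trace(n,"inlet_head")[:2]: print(n,d["p"],fit(S,"inlet_head",d["region"],[.602,.148]))
    if n=="side": overlay(S,[],"p16",(105,185,240,320),7)
go(602.5+1,149,150)
E
```

```text
clock: 25.8
tool_pos: [0.636, -0.1365, 0.1153]
eef_rot: [0.66, 0.262, -0.266, -0.652]
contact_force: [-4.5, -0.6, 10.8]
opening: 0.65
clock: 26.2
tool_pos: [0.6358, -0.1364, 0.113]
eef_rot: [0.659, 0.262, -0.267, -0.653]
contact_force: [-0.3, 0.3, -0.0]
opening: 0.982
clock: 26.6
tool_pos: [0.6385, -0.1348, 0.197]
eef_rot: [0.66, 0.264, -0.264, -0.652]
contact_force: [0.3, 0.6, 0.2]
opening: 0.999
side 0.85 (array([ 635.55257416, -138.27083282]), np.float64(0.08654698581560284))
side 0.55 (array([601.28673804, 149.4897052 ]), np.float64(0.07056750741839762))
top 0.92 (array([ 636.16189575, -134.3809021 ]), np.float64(0.45694124423963134))
top 0.65 (array([601.92578125, 148.94726562]), np.float64(0.1659861809045226))
shift [175.   38.6 227.4] pos [ 635.2 -135.7  191.7] F [-0.3 -1.8 -0.1] op 1.0 t 26.9
```

View pics/p16.png

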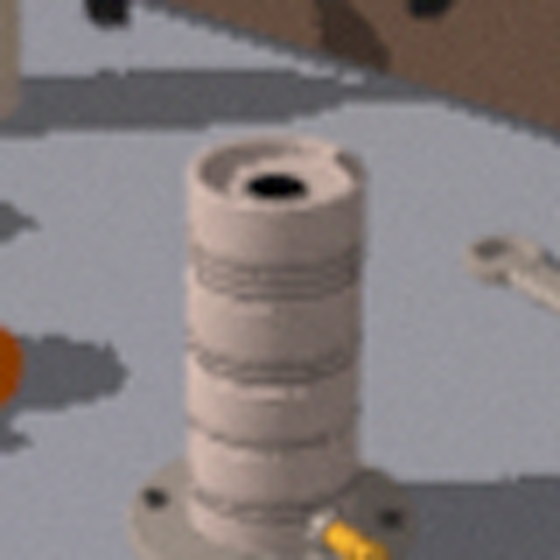

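```bash
python3 -c "
from h import *
s,R=st();print(s['q'].round(2),R.round(3));go(603,149.5,130)"
```

```text
[ 0.52  0.88 -0.77  1.52  0.69  1.03  0.33] [[ 0.721 -0.006 -0.693]
 [ 0.693 -0.012  0.721]
 [-0.012 -1.    -0.004]]
shift [175.2  58.6 228.2] pos [ 635.2 -135.7  191.7] F [-0.3 -1.8 -0.1] op 1.0 t 26.9
```

```bash
python3 -m inch '20 0 25 8;45 0 55 16;72 0 90 24;100 5 130 32;128 20 168 40;152 35 200 48;175 50 228 56;175 58 228 64;175 58 228 72;175 58 228 80'; python3 -m inch '0 0 0 8;0 0 0 10;0 0 0 10';python3 - <<'E'
from h import *
S=r.snapshot("side")
go(603,149.5,46)
s,R=st();print(s["q"].round(2),R.round(3))
E
```

```text
clock: 27.9
tool_pos: [0.6031, 0.1497, 0.1305]
eef_rot: [0.677, -0.221, 0.22, -0.667]
contact_force: [-0.2, 0.3, -0.0]
opening: 1.003
clock: 28.2
tool_pos: [0.6037, 0.1495, 0.1314]
eef_rot: [0.655, -0.276, 0.277, -0.646]
contact_force: [-0.3, -0.3, -0.3]
opening: 1.002
shift [-1.1 85.6  0.4] pos [603.8 149.4 131.6] F [ 0.1 -0.5  0. ] op 1.003 t 28.25
[-0.16  0.84 -0.29  1.66  0.35  0.7  -1.44] [[ 0.695 -0.004  0.719]
 [-0.719 -0.012  0.695]
 [ 0.006 -1.    -0.011]]
```

```bash
python3 -m inch '-0.8 30 0.8 0;-0.8 65 0.8 0;-0.8 84 0.8 0;-0.8 84 0.8 0;-0.8 84 0.8 0'; python3 -m inch '0 0 0 0;0 0 0 0;0 0 0 0;0 0 0 0;0 0 0 0;0 0 0 0;0 0 0 0;0 0 0 0' -1 6; python3 -c "
from h import *
S=r.snapshot('side');go(603,149.5,46);overlay(S,[],'p17',(165,265,160,250),6)"
```

```text
clock: 28.75
tool_pos: [0.604, 0.1497, 0.0482]
eef_rot: [0.655, -0.276, 0.277, -0.647]
contact_force: [-0.2, -0.6, 0.4]
opening: 0.999
clock: 29.55
tool_pos: [0.6038, 0.1496, 0.048]
eef_rot: [0.655, -0.276, 0.278, -0.646]
contact_force: [-0.0, 0.3, -0.3]
opening: 0.299
shift [-0.4  2.  -0.6] pos [603.7 149.7  48. ] F [-0.5  1.6  1.8] op 0.252 t 29.6
```

View pics/p17.png

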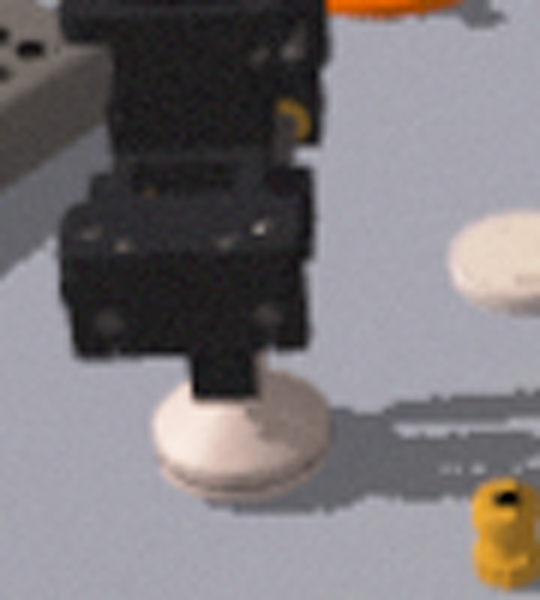

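```bash
python3 -m inch '0 0 0 0;0 0 0 0;0 0 0 0'; python3 -m inch '0 0 0 0;0 0 0 0;0 0 0 0;0 0 0 0;0 0 0 0' 1; python3 -m inch '0 0 0 -8;0 0 0 -16;0 0 0 -24;0 0 0 -32;0 0 0 -40;0 0 0 -48;0 0 0 -56;0 0 0 -64;0 0 0 -72;0 0 0 -80'; python3 -m inch '0 0 0 -8;0 0 0 -10;0 0 0 -10'; python3 -c "
from h import *
S=r.snapshot('side');go(603,149.5,46);print(st()[1].round(3))
for d in r.trace('side','inlet_head')[:1]: print(d['p'],fit(S,'inlet_head',d['region'],[.602,.148]))
overlay(S,[],'p18',(165,265,160,250),6)"
```

```text
clock: 29.9
tool_pos: [0.6036, 0.1497, 0.0479]
eef_rot: [0.655, -0.276, 0.278, -0.646]
contact_force: [-0.9, 0.2, -1.1]
opening: 0.226
clock: 30.4
tool_pos: [0.6039, 0.1495, 0.0481]
eef_rot: [0.655, -0.276, 0.278, -0.646]
contact_force: [-1.1, -0.4, -0.4]
opening: 0.651
clock: 31.4
tool_pos: [0.604, 0.1493, 0.048]
eef_rot: [0.68, 0.206, -0.21, -0.672]
contact_force: [0.6, 0.3, 0.8]
opening: 1.0
clock: 31.7
tool_pos: [0.6038, 0.1494, 0.0479]
eef_rot: [0.66, 0.261, -0.266, -0.653]
contact_force: [0.0, 0.5, 0.3]
opening: 0.999
shift [-0.6  2.   0.6] pos [603.9 149.5  48. ] F [ 0.7  0.1 -0.4] op 0.996 t 31.75
[[ 0.723 -0.003 -0.691]
 [ 0.691 -0.012  0.723]
 [-0.01  -1.    -0.006]]
0.68 (array([603.33335876, 146.62968445]), np.float64(0.08102836879432625))
```

View pics/p18.png

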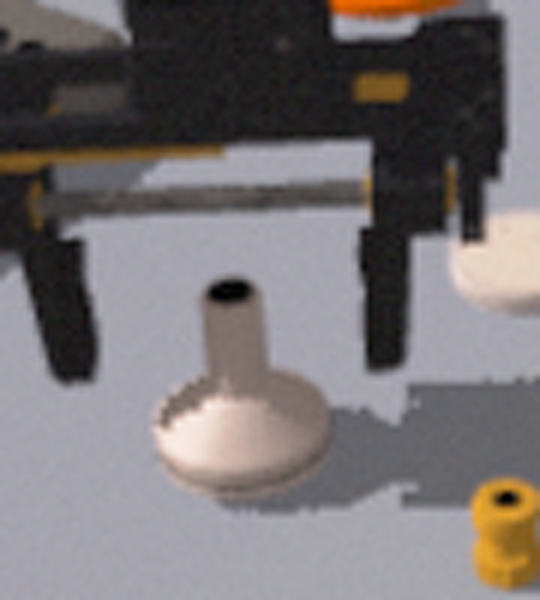

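```bash
python3 -m inch '0 0 0 0;0 0 0 0;0 0 0 0;0 0 0 0;0 0 0 0;0 0 0 0;0 0 0 0;0 0 0 0;0 0 0 0;0 0 0 0' -1 25; python3 -m inch '0 0 0 0;0 0 0 0';python3 -c "
from h import *
go(636,-136.4,185)"
```

```text
clock: 32.8
tool_pos: [0.6037, 0.1494, 0.0479]
eef_rot: [0.659, 0.261, -0.267, -0.652]
contact_force: [-0.2, -0.4, 0.3]
opening: 0.22
clock: 33.0
tool_pos: [0.6037, 0.1494, 0.0479]
eef_rot: [0.659, 0.261, -0.267, -0.652]
contact_force: [-0.4, -0.4, 0.5]
opening: 0.222
shift [-176.2 -133.7 -229.3] pos [603.7 149.4  47.9] F [-0.4 -0.4  0.5] op 0.222 t 33.0
```

```bash
python3 -m inch '0 -20 0 0;0 -60 0 0;0 -105 0 0;-15 -140 -20 0;-40 -156 -52 0;-68 -156 -88 0;-96 -156 -125 0;-124 -156 -161 0;-152 -156 -198 0;-176 -156 -229 0'; python3 -m inch '0 0 0 0;0 0 0 0;0 0 0 0'
python3 - <<'E'
from h import *
look('inlet_head',47.9,'z19',(60,200,220,340))
go(636,-136.4,200)
S=r.snapshot("side")
s,R=st();t=s["tool_pos"]*1e3;z=t[2]-47.9; it=[]
for x,y,c in((634.9,-136.8,(0,255,0)),(t[0]-1.3,t[1]-.8,(0,0,255))): it+=[(10,x,y,z+68,c),(29,x,y,z+18,c),(29,x,y,z+6,c),(22.5,x,y,z,c)]
it+=[(29,634.9,-136.8,135,(0,255,0))]
overlay(S,it,"o19",(65,145,240,320),7)
E
```

```text
clock: 34.0
tool_pos: [0.6359, -0.139, 0.2068]
eef_rot: [0.66, 0.261, -0.266, -0.652]
contact_force: [0.2, 0.2, -1.8]
opening: 0.217
clock: 34.3
tool_pos: [0.636, -0.1336, 0.2072]
eef_rot: [0.658, 0.263, -0.267, -0.653]
contact_force: [0.1, 0.7, -1.7]
opening: 0.218
shift [ -0.7 107.4  -1.4] pos [ 636.2 -133.4  207.4] F [ 0.2  0.  -2.3] op 0.217 t 34.4
0.76 [ 637.6 -137.7] 0.073 cam shift [-1.4 -0.   2.5]
shift [-2.   7.4 -1.9] pos [ 636.2 -133.6  207.4] F [ 0.2 -0.5 -1.8] op 0.218 t 34.45
```

View pics/o19.png

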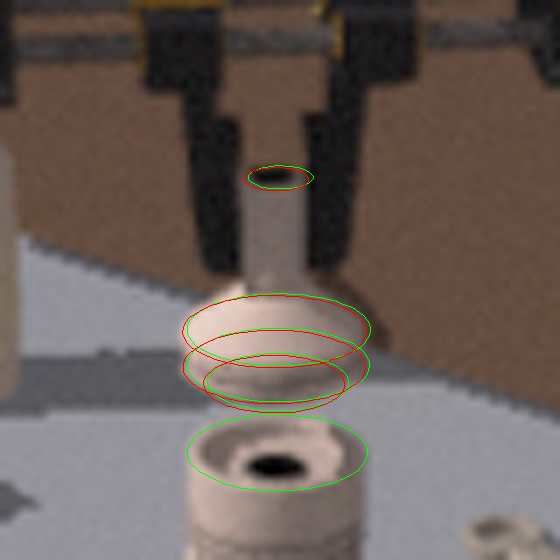

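```bash
python3 -m inch '-1.7 4 -0.5 0;-1.7 8 -0.5 0;-1.7 12 -0.5 0;-1.7 12 -0.5 0;-1.7 12 -0.5 0'
python3 - <<'E'
from h import *
look('inlet_head',47.9,'z20',(60,200,220,340))
go(636,-136.4,200)
S=r.snapshot("side")
s,R=st();t=s["tool_pos"]*1e3;z=t[2]-47.9; it=[]
for x,y,c in((634.9,-136.8,(0,255,0)),): it+=[(10,x,y,z+68,c),(29,x,y,z+18,c),(29,x,y,z+6,c),(22.5,x,y,z,c)]
it+=[(29,634.9,-136.8,135,(0,255,0))]
overlay(S,it,"o20",(70,150,240,320),7)
overlay(S,[],"p20",(70,150,240,320),7)
E
```

```text
clock: 35.0
tool_pos: [0.6351, -0.1373, 0.195]
eef_rot: [0.659, 0.262, -0.267, -0.653]
contact_force: [0.2, -0.4, -2.1]
opening: 0.22
shift [ 2.5 95.3  0.8] pos [ 635.3 -137.3  195.4] F [-0.2 -0.3 -2.5] op 0.219 t 35.1
0.67 [ 636.7 -141.3] 0.104 cam shift [ 1.8 -0.   4.5]
0.17 [ 1562.1 -1243.4] 1.0 cam shift [  98.2  -10.2 1440.3]
shift [ 1.  -4.6  0.1] pos [ 635.3 -137.3  195.4] F [ 0.1  0.2 -1.6] op 0.218 t 35.15
```

View pics/o20.png

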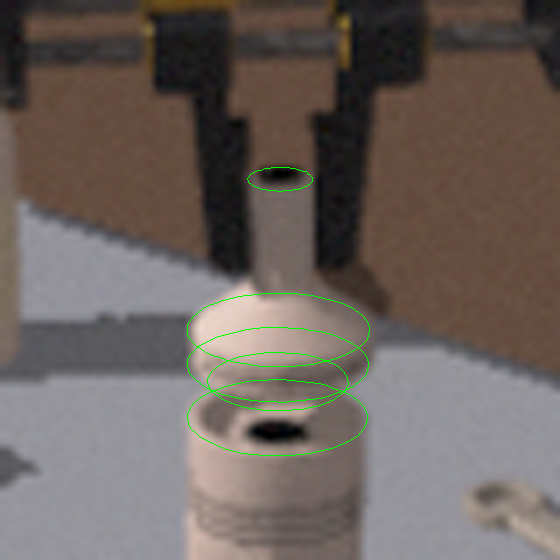

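View pics/p20.png

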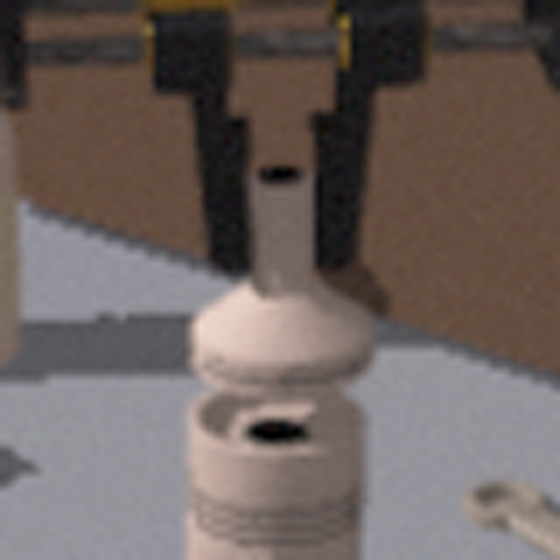

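```bash
python3 -m inch '1 3 0.7 0;1 6 0.7 0;1 9 0.7 0;1 12 0.7 0;1 14 0.7 0;1 14 0.7 0'
python3 - <<'E'
from h import *
S=r.snapshot("side")
go(636,-136.4,177)
s,R=st();t=s["tool_pos"]*1e3;z=t[2]-47.9; it=[]
overlay(S,[],"p21",(70,150,240,320),7)
E
```

```text
clock: 35.8
tool_pos: [0.6351, -0.1364, 0.1808]
eef_rot: [0.659, 0.261, -0.267, -0.653]
contact_force: [0.0, 0.0, -2.3]
opening: 0.22
shift [ 0.5  4.  -0.5] pos [ 635.3 -136.3  181. ] F [ 0.   0.4 -1.4] op 0.215 t 35.85
```

View pics/p21.png

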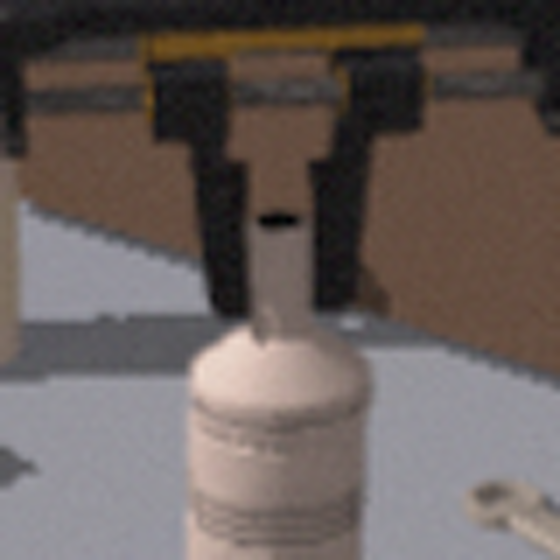

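```bash
python3 -m inch '0.3 1 0 0;0.3 2 0 0;0.3 3 0 0;0.3 4 0 0;0.3 4.5 0 0;0.3 4.5 0 0'
python3 - <<'E'
from h import *
S=r.snapshot("side")
go(636,-136.4,177)
overlay(S,[],"p22",(70,150,240,320),7)
E
```

```text
clock: 36.45
tool_pos: [0.6357, -0.1362, 0.1771]
eef_rot: [0.659, 0.262, -0.266, -0.652]
contact_force: [-1.8, -0.3, 0.2]
opening: 0.215
shift [ 0.1  0.1 -0.4] pos [ 635.7 -136.2  177.1] F [-1.1  0.8  1. ] op 0.218 t 36.5
```

View pics/p22.png

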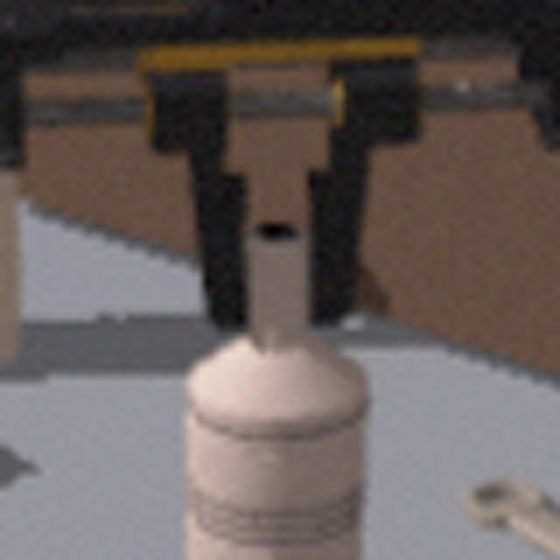

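Contact is beginning at TCP 177.1, where I expected 176.9. I'll press lightly to confirm, then release.

```bash
python3 -m inch '0 1 0 0;0 1.5 0 0;0 1.5 0 0'; python3 -m inch '0 0 0 0;0 0 0 0;0 0 0 0;0 0 0 0' -0.1
python3 - <<'E'
from h import *
S=r.snapshot("side");go(636,-136.4,177)
overlay(S,[(10,634.9,-136.8,197,(0,255,0)),(29,634.9,-136.8,135,(0,255,0))],"p23",(70,150,240,320),7)
E
```

```text
clock: 36.8
tool_pos: [0.6365, -0.1359, 0.1767]
eef_rot: [0.66, 0.262, -0.266, -0.652]
contact_force: [-1.9, -0.4, 7.0]
opening: 0.22
clock: 37.2
tool_pos: [0.6355, -0.1361, 0.175]
eef_rot: [0.659, 0.262, -0.267, -0.653]
contact_force: [-0.0, -0.8, 0.3]
opening: 0.453
shift [ 0.1 -2.  -0.6] pos [ 635.5 -136.   175. ] F [ 0.3 -0.1  0.3] op 0.446 t 37.25
```

View pics/p23.png

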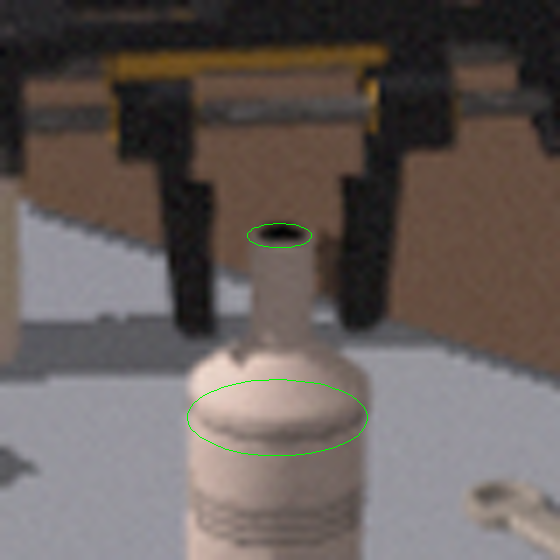

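```bash
python3 -m inch '0 0 0 0;0 0 0 0;0 0 0 0' 1; python3 -m inch '0 -20 0 0;0 -60 0 0;0 -90 0 0;0 -90 0 0'
python3 - <<'E'
from h import *
S=r.snapshot("side");go(636,-136.4,177)
for d in r.trace("side","inlet_head")[:1]: print(d["p"],fit(S,"inlet_head",d["region"],[.635,-.136],.129),fit(S,"inlet_head",d["region"],[.635,-.136],.133))
overlay(S,[],"p24",(70,170,230,330),6)
x,y=634.9,-136.8
overlay(S,[(10,x,y,197,(0,255,0)),(29,x,y,147,(0,255,0)),(29,x,y,135,(0,0,255)),(29,x,y,99,(255,0,0))],"o24",(70,170,230,330),6)
E
```

```text
clock: 37.55
tool_pos: [0.6356, -0.1361, 0.1752]
eef_rot: [0.659, 0.262, -0.267, -0.653]
contact_force: [-0.1, 0.5, 0.7]
opening: 0.698
clock: 37.95
tool_pos: [0.6384, -0.1341, 0.2701]
eef_rot: [0.66, 0.264, -0.264, -0.652]
contact_force: [-0.2, 1.1, 0.3]
opening: 0.996
shift [-1.3 90.5  0.3] pos [ 637.1 -134.7  267.5] F [-0.7 -0.1 -1.4] op 0.996 t 38.0
0.71 (array([ 635.16213584, -138.88057637]), np.float64(0.04642857142857143)) (array([ 629.61655807, -132.19275284]), np.float64(0.055))
```

View pics/p24.png

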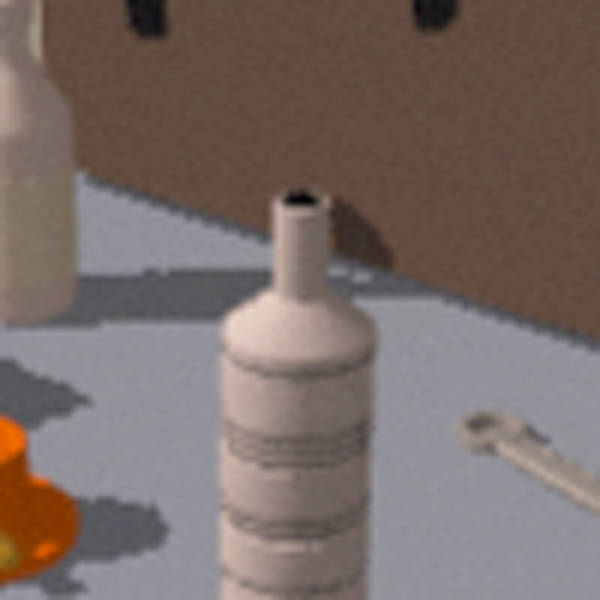

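View pics/o24.png

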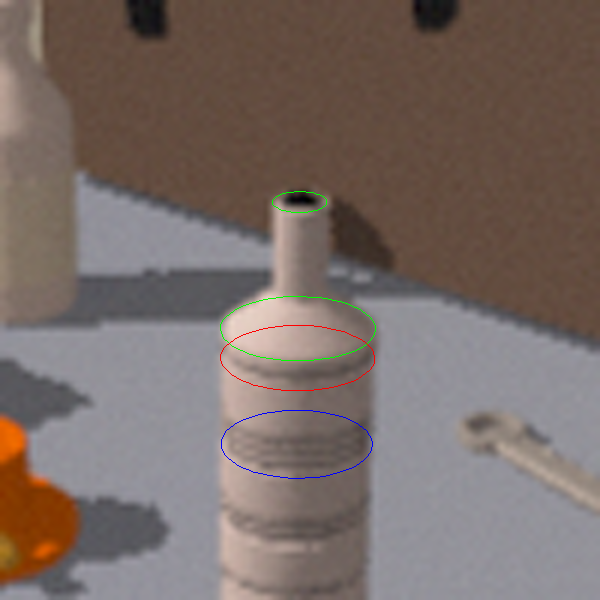

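Run:
```python
from h import *
for n in("side","top"):
    S=r.snapshot(n); save(n+"25",S)
print(st()[0]["qd"].round(3),st()[0]["clock"])
```

```text
[-0.001  0.011  0.001  0.004 -0.001  0.     0.002] 38.15
```

View pics/side25.png

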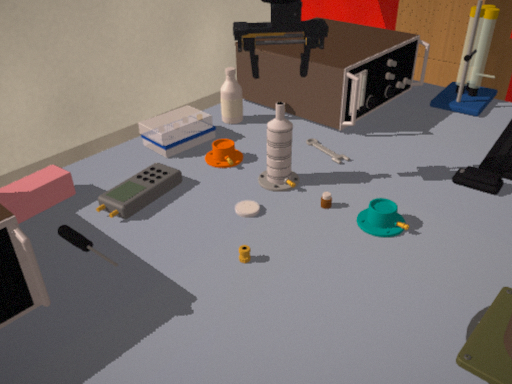

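View pics/top25.png

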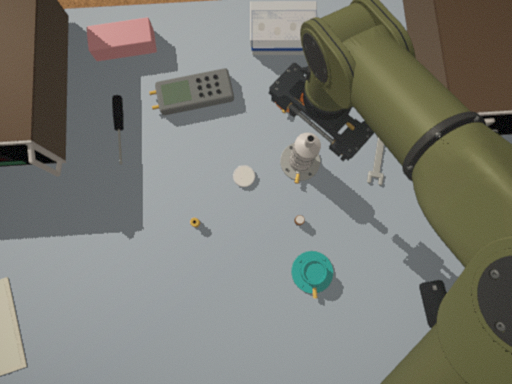

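The side view shows the full stack upright on the steel base, with the base at about (279, 180) and the tube top at (280, 104). The dish, union, vial, screwdriver and wrench are where they began, and the gripper is well clear.

```bash
python3 -c "
from plant import r
print(r.finish_job(), r.get_state()['clock'])"
```

```text
the job is handed in; nothing more can be done
the job is handed in; nothing more can be done
```

The particle impactor is assembled on the steel base in the order asked: fine stage, middle stage, coarse stage, then inlet head. I handed it in at about 38 s of the 99 s allowed. `r.finish_job()` gave no verdict.

**Seating:** Each part was lowered until it touched and pressed with about 9–17 N before I let go.

| Part | TCP height when seated (mm) | Expected (mm) |
|---|---|---|
| Fine stage | 58.4 | 58.4 |
| Middle stage | 84.7 | 85.2 |
| Coarse stage | 115.3 | 115.2 |
| Inlet head | 176.7 | 176.9 |

**Last checks:** The final side picture shows the stack upright. The tube top lies on the outline predicted for 197 mm. The dish, union, vial, screwdriver, wrench and turquoise look-alike are where they started, and the gripper is about 60 mm clear of the tube. The orange look-alike is unchanged in the side view but mostly hidden by the arm in the top view.

**What did not go smoothly or disagreed:**
- **Middle stage:** it first caught on the rim of the fine stage, with up to about 18 N of contact force. I moved it 2–3 mm sideways and it dropped in.
- **Coarse stage:** the first grip stopped high at the edge of the arm's reach and pushed the stage about 6 mm along the bench. I gripped it again, and it stayed upright.
- **Inlet head:** the camera fit disagreed with the arm by 4–5 mm along the camera's line of sight. I followed the arm reading, and the head went in without catching.
- **Tool tilt:** the tool kept a tilt of about 0.7° from the coarse stage onward, with no visible effect on the stack.

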